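Mix the control tube, rack it, then hold the sample tube on the vortex mixer

TASK

Mix the two capped tubes of the mixed-size stand on the vortex mixer, each held upright with its tip on the ring in the middle of the rubber cup and pressed lightly, just enough to sink the cup a few millimetres so that the mixer runs. Mix the slim control tube first, for about two seconds, then lower it (no dropping) right to the bottom of a free hole of the single-row rack and let go. Then take the wide sample tube to the mixer in the same way and finish while still holding it there with the mixer running; leave everything else on the bench and in the rack where it is.

Things in the scene. Friction and masses are not known exactly. Their poses are not given: they have to be found in the camera images.
- slim_tube: The control: slim round-bottomed capped tube, 105 mm long. Body 16 mm in diameter; ribbed white screw cap 20 mm in diameter over its top 17 mm (88 to 105 mm above the tip). Mass 18 to 29 g. Origin at the bottom of its rounded tip, z up along the tube. It starts upright in the end narrow pocket of the stand (stand frame x = 0, y = +60 mm), its tip 4 mm above the bench. The three tubes standing in the rack are of the same kind; this one is in the stand.
- wide_tube: The sample: wide capped tube, 117 mm long. Body 29 mm in diameter, tapering over its lowest 16 mm to a blunt tip 8 mm across; ribbed white screw cap 34 mm in diameter over its top 19 mm (98 to 117 mm above the tip). Mass 36 to 59 g. Origin at the centre of its tip, z up along the tube. It starts upright in the end wide pocket of the stand (stand frame x = 0, y = -58 mm), its tip 4 mm above the bench.
- stand: Grey mixed-size tube stand, fixed, 60 x 170 x 64 mm (x, y, z), its four holes in one row along y: two of 32 mm at y = -58 mm and -14 mm, two of 20 mm at y = +26 and +60 mm. Upper plate 6 mm thick with its top 64 mm above the bench; base with pockets, pocket floors 4 mm above the bench. Origin at the centre of the underside, on the bench. The two middle holes are empty.
- rack: Grey single-row tube rack, fixed, 56 x 176 x 64 mm (x, y, z): five holes of 20 mm diameter at y = -64, -32, 0, +32, +64 mm, x = 0. Upper plate 6 mm thick with its top 64 mm above the bench; below each hole a pocket in the base whose floor is 4 mm above the bench. Origin at the centre of the underside, on the bench. The holes at y = -64, +32 and +64 mm hold other slim tubes; those at -32 and 0 mm are free.
- rack_free0 (a point): Centre of the mouth of the free rack hole at y = -32 mm, in the top surface of the rack, 64 mm above the bench; hole 20 mm in diameter, axis vertical, floor 60 mm below the mouth. Axes parallel to the rack's.
- rack_free1 (a point): The same for the free rack hole at y = 0 mm (the middle hole).
- mixer: Vortex mixer, fixed and heavy: white housing on a grey foot, 160 mm deep (x), 130 mm wide (y), top of housing 122 mm above the bench, with a black rubber cup standing above it. Speed knob and switch on the -x face (not needed: it is set to touch-start). Origin at the centre of the underside, on the bench; the cup's axis stands at x = +12 mm, y = 0 in this frame.
- cup_spot (a point): The marked spot: centre of the moulded ring on the floor of the rubber cup, 148 mm above the bench when the cup is up; it goes down with the cup. The cup is a hollow cone, mouth about 34 mm across inside and 43 mm outside, its rim 14 mm above the spot, floor about 19 mm across. z up.
- cup (a joint): How far the cup is pressed down, in m: 0 up, 0.006 at its stop. It moves straight down against a spring: it begins to move at about 2 N, needs about 3.5 N at 0.002, 5 N at 0.004 and 6.5 N at 0.006; beyond the stop it is rigid. The mixer runs while it is pressed down more than 0.002. (The shaking itself is not simulated.)
- rack_tube0: Tube like the slim tube, standing in the rack hole at y = -64 mm, to be left alone. Origin at its tip.
- rack_tube1: Tube like the slim tube, standing in the rack hole at y = +32 mm, to be left alone. Origin at its tip.
- rack_tube2: Tube like the slim tube, standing in the rack hole at y = +64 mm, to be left alone. Origin at its tip.
- dropper_bottle: Small white dropper bottle with grey nozzle, 32 mm diameter, 78 mm tall, bystander. Origin at the centre of its underside.
- dish_stack: Stack of three closed culture dishes, 90 mm diameter, 49 mm tall, bystander. Origin at the centre of its underside.
- marker_pen: Marker pen lying on the bench, 130 mm long, 13 mm thick, bystander. Origin at the middle of its underside, length along x.
- forceps: Steel forceps lying on the bench, 130 mm long, 18 mm wide, 10 mm high, bystander. Origin at the middle of the underside, length along x.

How it is judged:
By the outcome, as a careful person would: the job done as asked, in the order asked, and still so for the second after the job is handed in, while the arm keeps its last pose, push and grip.
It also fails if it takes over 67 s, if anything falls off the work surface, if the arm or the gripper's body presses on something with over 40 N, if the wrist force passes 120 N, or if a joint passes its speed limit or range.

ROBOT

A 7-joint arm with a two-finger parallel gripper is mounted at the origin on the work surface. World frame = base frame: x ahead of the robot, y to its left, z up, the work surface at z = 0. Lengths are in m, angles in rad, forces in N, time in s.
With the tool pointing down it reaches from about 0.4 to 0.875 m from the base axis. Payload 4.4 kg.
Tool frame: the origin (TCP) lies at the very end of the fingers, on their centre line; the grasp point (between the pads) lies r.grasp_offset behind it (r.grasp_offset is the distance from the TCP to the grasp point, in m); y points along the fingers, z is the direction in which the jaws open and shut, and the axes are right-handed (so a half turn about y gives the same grasp; the last joint's range is limited). The gripper opens to 85 mm and grips with 20 to 120 N. Pads are 22 mm wide; open, the fingers measure 114 mm over their backs; the gripper's body (76 mm by 85 mm) begins 54 mm behind the grasp point. The pads swing forward as they close: fully open they stand 13 mm farther back than shut.
Start: joints at [-1.235, 0.628, 0.038, 1.517, -0.027, 0.996, -0.02], TCP at [0.254, 0.598, 0.231] pointing down, gripper open.
Joint ranges: [-3.06, 3.06], [-0.37, 2.12], [-1.25, 1.32], [0.18, 2.47], [-1.1, 4.24], [0.23, 1.98], [-2.94, 2.94]. Speed limits (rad/s): [2.57, 2.57, 3.14, 3.14, 3.14, 3.14, 3.14].

INTERFACE

Orientations are given as a unit quaternion [w, x, y, z].
In Python, from station import r, cams gives the robot as it stands.
- The arm moves only by the tool play_rows, never from a script. Its arguments are lists of equal length, an entry for each row: "dp": the shift along the world's x, y, z in m, a list of three; "rotation": the turn, a rotation vector about the world's x, y, z in rad, a list of three. A call has 1 to 8 rows; each row shifts and turns the commanded pose from where the row before left it; what a row does not reach is not made up. A row lasts 1/12 s, in which the tool goes at most 41.7 mm and 7.16 degrees, less where a joint would pass 70% of its speed; a pose out of reach is approached as far as the arm can. A call with a gripper value outside its range is refused whole. "claw" is the closure, from 0 (fully open) to 1 (shut), set as the call begins (left out, the last holds). The fingers move at their own pace and stop on an object; the grip force is fixed at half the most. Time passes only in rows, so rows that do not move let the fingers close. It gives the time, the measured TCP pose, the force and the opening at its end, in the units of the state.
- r.get_state(): the state, without advancing time (a new reading comes with each control period).
- cams.camera(name): name is "side" or "top" or "wrist"; returns a dict with "pixels" (420x560x3 uint8, red, green, blue), "mtx" (3x3 intrinsics, pixels), "k1" (the pictures are not rectified: a ray, as slopes to the right and down, at radius r is drawn at 1 + k1 r^2 times it, then the intrinsics apply), "view" (4x4, takes a point from world to camera coordinates); the wrist camera has in their place "tool_from_camera" (4x4, takes a point from camera to tool coordinates, whose origin is the TCP and whose axes are the tool frame's). Camera axes: x right, y up, looking along -z (the intrinsics and any distortion apply to the point x, -y, -z); pixel columns grow to the right and rows downward; lengths in m; the calibration is good to about 2 mm. A picture is of the moment at which its call begins: read the wrist's pose just before it. There is no depth.
- r.hand_in(): hands the job in, once; it reports no verdict.
The state is a dict: "clock": time; "joint_pos": joint angles; "dq": joint speeds; "tau": joint torques, N m; "eef_pos": TCP position; "eef_rot": TCP orientation; "ft_force": force on the tool from outside, world axes, zero at the start; "moment": the same for the moment, N m; "grip_width": finger opening in m.
Only numpy, scipy, OpenCV 4.12 (cv2) and the standard library are available. Lean on these libraries where they do the work, as an engineer would, in place of code of your own. Each camera call takes 0.05 s, during which the arm holds its last target.

## Working session

There is one attempt and no reset: what is moved stays moved. The work goes in short steps, Python scripts to look and compute and a tool call to move; the robot and the scene stay as the last step left them, time stands still between calls to the robot, and variables do not carry over. Pictures are saved under pics/ and viewed, and the job is handed in when it is done.

Besides the shell and the picture viewer there is one more tool, called after ">>>" by a JSON object that holds its "method" and its "body". play_rows: Moves the arm, as the interface text tells. Its arguments: {"type":"object","properties":{"dp":{"type":"array","items":{"type":"array","items":{"type":"number"}}},"rotation":{"type":"array","items":{"type":"array","items":{"type":"number"}}},"claw":{"type":"number"}},"required":["dp","rotation"]}

```bash
mkdir -p pics; ls; python3 - <<'E'
from station import r,cams
import cv2
s=r.get_state();print(s, r.grasp_offset)
for n in("side","top","wrist"):
    c=cams.camera(n);cv2.imwrite(f"pics/{n}0.png",c["pixels"][:,:,::-1]);print(n,c["mtx"],c["k1"],c.get("view",c.get("tool_from_camera")))
E
```

```text
pics
{'clock': 0.0, 'joint_pos': array([-1.23480376,  0.62934582,  0.03842597,  1.51839491, -0.02704062,
        0.99626669, -0.01998207]), 'dq': array([-7.24143152e-05, -4.13965085e-04, -1.30634715e-03,  6.72605966e-04,
       -2.34483238e-04, -9.08153886e-04, -3.69234251e-04]), 'tau': array([-1.33808257e-04, -5.63406551e+01,  1.22605138e+00, -1.93443364e+01,
        1.09112533e-02,  1.07231058e-02, -1.12477758e-05]), 'eef_pos': array([0.25390267, 0.59767481, 0.23038037]), 'eef_rot': array([-0.69222956,  0.69354203, -0.14123877,  0.14095848]), 'ft_force': array([-0.48923099, -0.46091683,  0.23498193]), 'moment': array([-0.03913924,  0.00167362,  0.00441116]), 'grip_width': 0.0855360833420111} 0.0187
side [[462.26763336   0.         273.09519888]
 [  0.         462.26763336 207.98077704]
 [  0.           0.           1.        ]] -0.05728649544497977 [[-0.96120111 -0.27562539  0.01109389  0.57402951]
 [ 0.18961667 -0.63098017  0.7522696  -0.19846342]
 [-0.20034457  0.72518596  0.65876201 -0.95573275]
 [ 0.          0.          0.          1.        ]]
top [[449.46054493   0.         274.83738241]
 [  0.         449.46054493 205.43289893]
 [  0.           0.           1.        ]] -0.15198697231507668 [[-0.02690695 -0.99922271 -0.02880961  0.04168239]
 [ 0.9989889  -0.02791669  0.03523963 -0.58927412]
 [-0.0360165  -0.02783229  0.99896355 -1.21057622]
 [ 0.          0.          0.          1.        ]]
wrist [[309.28557186   0.         284.12758205]
 [  0.         309.28557186 208.2978972 ]
 [  0.           0.           1.        ]] -0.021883874535916305 [[-1.16282784e-03 -9.55576142e-01 -2.94742063e-01 -7.51198471e-02]
 [ 2.41258768e-04  2.94741986e-01 -9.55576843e-01 -1.42076490e-01]
 [ 9.99999295e-01 -1.18228047e-03 -1.12193065e-04 -6.02359481e-05]
 [ 0.00000000e+00  0.00000000e+00  0.00000000e+00  1.00000000e+00]]
```

View pics/side0.png

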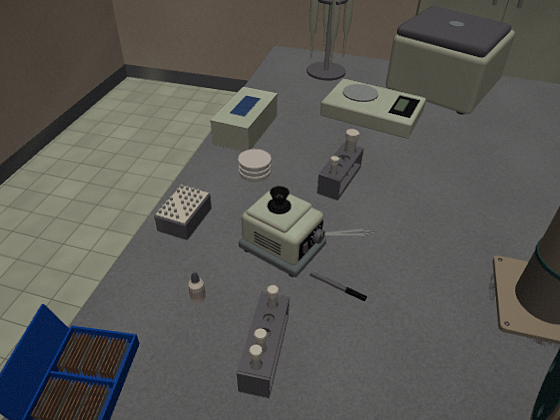

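View pics/top0.png

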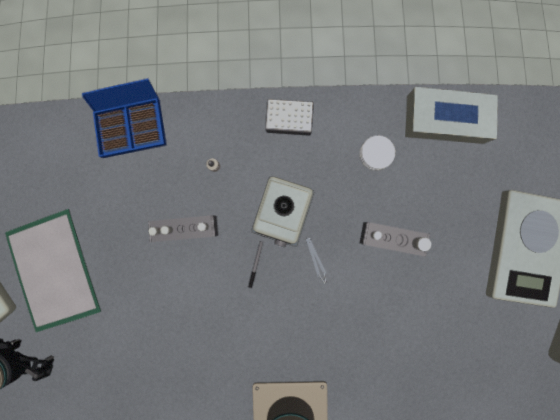

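View pics/wrist0.png

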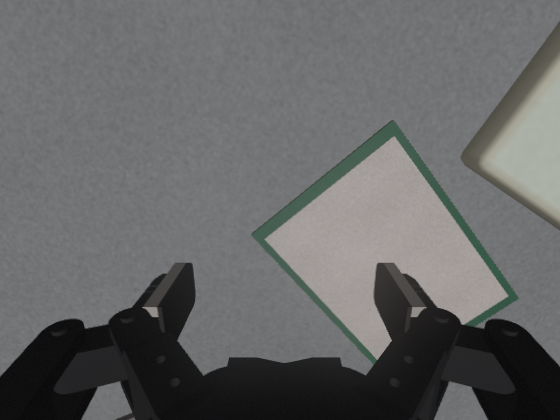

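The overview shows the rack at (183,227), the mixer cup at (284,206) and the stand at (398,239) in the top view. I'll enlarge these for accurate readings.

```bash
python3 - <<'E'
import cv2,numpy as np
t=cv2.imread("pics/top0.png");s=cv2.imread("pics/side0.png")
def crop(im,x,y,w,h,k,n):
    cv2.imwrite(n,cv2.resize(im[y:y+h,x:x+w],None,fx=k,fy=k,interpolation=cv2.INTER_CUBIC))
crop(t,140,205,80,45,10,"pics/c_rack.png")
crop(t,355,215,80,45,10,"pics/c_stand.png")
crop(t,250,172,70,50,10,"pics/c_mix.png")
crop(s,230,275,80,120,5,"pics/s_rack.png")
crop(s,310,120,60,80,7,"pics/s_stand.png")
crop(s,235,175,100,100,6,"pics/s_mix.png")
E
```

```text
(no output)
```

View pics/c_rack.png

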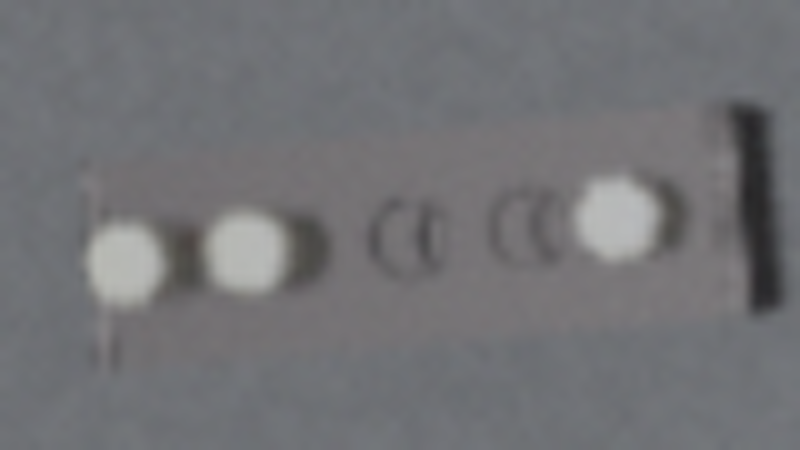

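View pics/c_stand.png

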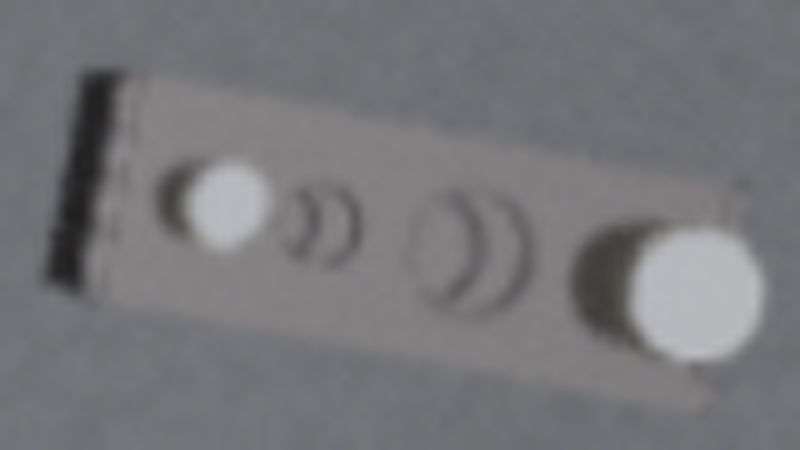

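View pics/c_mix.png

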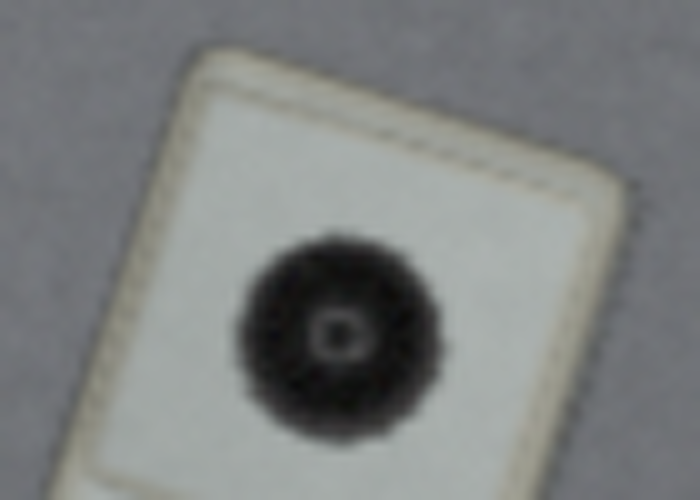

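View pics/s_stand.png

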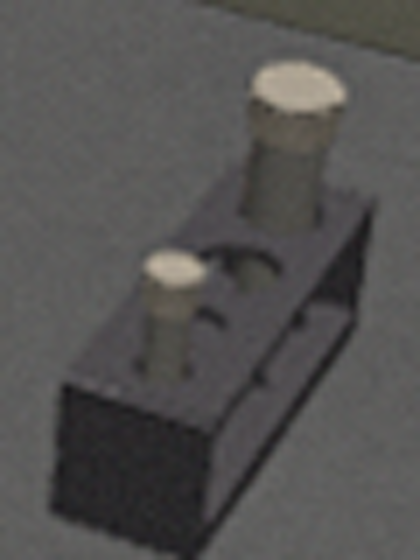

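View pics/s_mix.png

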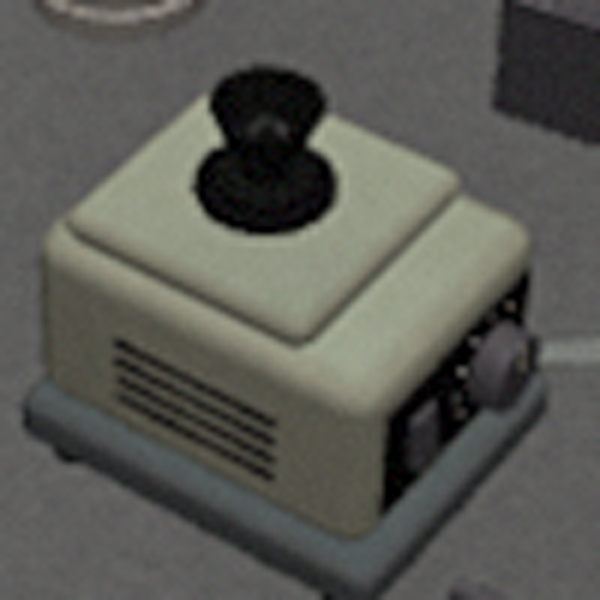

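View pics/s_rack.png

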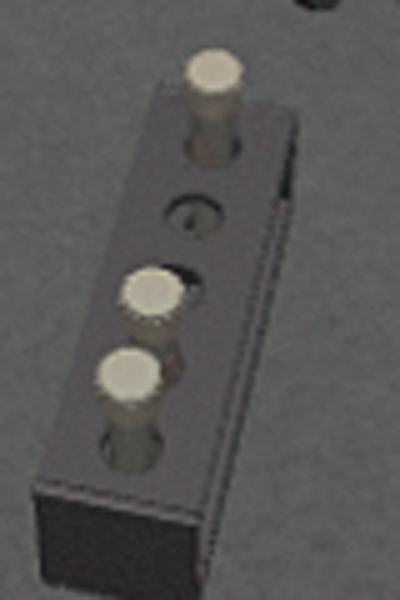

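```bash
cat > h.py <<'E'
import numpy as np,cv2
from scipy.spatial.transform import Rotation as R
K={"side":(462.26763336,273.09519888,207.98077704,-0.05728649544497977,np.array([[-0.96120111,-0.27562539,0.01109389,0.57402951],[0.18961667,-0.63098017,0.7522696,-0.19846342],[-0.20034457,0.72518596,0.65876201,-0.95573275],[0,0,0,1]])),
"top":(449.46054493,274.83738241,205.43289893,-0.15198697231507668,np.array([[-0.02690695,-0.99922271,-0.02880961,0.04168239],[0.9989889,-0.02791669,0.03523963,-0.58927412],[-0.0360165,-0.02783229,0.99896355,-1.21057622],[0,0,0,1]]))}
WT=np.array([[-1.16282784e-03,-9.55576142e-01,-2.94742063e-01,-7.51198471e-02],[2.41258768e-04,2.94741986e-01,-9.55576843e-01,-1.42076490e-01],[9.99999295e-01,-1.18228047e-03,-1.12193065e-04,-6.02359481e-05],[0,0,0,1]])
WK=(309.28557186,284.12758205,208.2978972,-0.021883874535916305)
def wview(pos,q):
    T=np.eye(4);T[:3,:3]=R.from_quat([q[1],q[2],q[3],q[0]]).as_matrix();T[:3,3]=pos
    return np.linalg.inv(T@WT)
def setw(s): K["wrist"]=WK+(wview(s["eef_pos"],s["eef_rot"]),)
def ray(n,u,v):
    f,cx,cy,k1,V=K[n]
    xd,yd=(u-cx)/f,(v-cy)/f
    rd=np.hypot(xd,yd);r_=rd
    for _ in range(30): r_=rd/(1+k1*r_*r_)
    k=r_/rd if rd>0 else 1
    d=V[:3,:3].T@np.array([xd*k,-yd*k,-1]);o=-V[:3,:3].T@V[:3,3]
    return o,d
def onz(n,u,v,z):
    o,d=ray(n,u,v);return o+d*(z-o[2])/d[2]
def proj(n,p):
    f,cx,cy,k1,V=K[n];c=V[:3,:3]@np.asarray(p)+V[:3,3]
    a,b=c[0]/-c[2],-c[1]/-c[2];k=1+k1*(a*a+b*b);return np.array([cx+f*a*k,cy+f*b*k])
def cr(u,v,x,y,k): return (u+.5)/k-.5+x,(v+.5)/k-.5+y
E
python3 - <<'E'
from h import *
np.set_printoptions(precision=4,suppress=True)
T=lambda n,p,o,k,z:print(n,onz(*n.split()[:1],*cr(*p,*o,k),z))
for i,p in enumerate([(126,264),(246,251),(618,218)]):T("top rt%d"%(2-i),p,(140,205),10,.109)
T("top h0",(408,238),(140,205),10,.064);T("top h-32",(527,228),(140,205),10,.064)
T("top slim",(228,205),(355,215),10,.109);T("top wide",(697,294),(355,215),10,.121)
T("top cup",(342,335),(250,172),10,.148);T("top cuprim",(341,339),(250,172),10,.162)
T("side slim",(176,270),(310,120),7,.109);T("side wide",(299,88),(310,120),7,.121)
T("side cuprim",(268,93),(235,175),6,.162)
for i,p in enumerate([(129,375),(153,292),(214,72)]):T("side rt%d"%(2-i),p,(230,275),5,.109)
T("side h0",(0,0),(0,0),5,.064)
T("side h-32?",(194,216),(230,275),5,.064)
E
```

```text
top rt2 [0.5304 0.3368 0.109 ]
top rt1 [0.533  0.3053 0.109 ]
top rt0 [0.5391 0.2093 0.109 ]
top h0 [0.5349 0.2742 0.064 ]
top h-32 [0.5368 0.2423 0.064 ]
top slim [ 0.5055 -0.2314  0.109 ]
top wide [ 0.48   -0.3467  0.121 ]
top cup [0.5856 0.0002 0.148 ]
top cuprim [0.5841 0.0003 0.162 ]
side slim [ 0.5044 -0.2301  0.109 ]
side wide [ 0.479  -0.3452  0.121 ]
side cuprim [ 0.5869 -0.0045  0.162 ]
side rt2 [0.5312 0.3387 0.109 ]
side rt1 [0.533  0.3064 0.109 ]
side rt0 [0.5393 0.2109 0.109 ]
side h0 [ 2.3746 -1.1905  0.064 ]
side h-32? [0.5373 0.2426 0.064 ]
```

```bash
cat >> h.py <<'E'
def st():
    from station import r
    s=r.get_state();q=s["eef_rot"];M=R.from_quat([q[1],q[2],q[3],q[0]]).as_matrix()
    print("t %.2f"%s["clock"],"p",s["eef_pos"].round(4),"y",M[:,1].round(4),"z",M[:,2].round(4),"jaw yaw",np.degrees(np.arctan2(M[1,2],M[0,2])).round(2),"F",s["ft_force"].round(2),"w",round(s["grip_width"],4),"q7",s["joint_pos"].round(2))
    return s
E
python3 -c "
from h import *;st()
print(np.degrees(np.arctan2(-.0255,.1153)),np.degrees(np.arctan2(.0087,.1275)))"
```

```text
t 0.15 p [0.254  0.5978 0.2306] y [-6.0e-04 -1.3e-03 -1.0e+00] z [ 0.3911  0.9204 -0.0015] jaw yaw 66.98 F [-0.5  -0.44 -0.27] w 0.0855 q7 [-1.23  0.63  0.04  1.52 -0.03  1.   -0.02]
-12.470917256301707 3.903543499099779
```

>>> {"method": "play_rows", "body": {"dp": [[0.024,-0.025,0.003],[0.024,-0.025,0.003],[0.024,-0.025,0.003],[0.024,-0.025,0.003],[0.024,-0.025,0.003],[0.024,-0.025,0.003],[0.024,-0.025,0.003],[0.024,-0.025,0.003]], "rotation": [[0,0,-0.07],[0,0,-0.07],[0,0,-0.07],[0,0,-0.07],[0,0,-0.07],[0,0,-0.07],[0,0,-0.07],[0,0,-0.07]]}}

```text
clock: 0.82
eef_pos: [0.447, 0.3968, 0.2553]
eef_rot: [-0.626, 0.626, -0.328, 0.328]
ft_force: [0.7, -0.1, 0.1]
grip_width: 0.0851
```

>>> {"method": "play_rows", "body": {"dp": [[0.003,-0.037,0],[0.003,-0.037,0],[0.003,-0.037,0],[0.003,-0.037,0],[0.003,-0.037,0],[0.003,-0.037,0],[0.003,-0.037,0],[0.003,-0.037,0]], "rotation": [[0,0,-0.06],[0,0,-0.06],[0,0,-0.06],[0,0,-0.06],[0,0,-0.06],[0,0,-0.06],[0,0,-0.06],[0,0,-0.06]]}}

```text
clock: 1.48
eef_pos: [0.4698, 0.1006, 0.2553]
eef_rot: [0.531, -0.531, 0.468, -0.467]
ft_force: [1.6, 0.2, -0.0]
grip_width: 0.0854
```

```bash
python3 -c "
from h import *
from station import cams
s=st();c=cams.camera('wrist');cv2.imwrite('pics/w1.png',c['pixels'][:,:,::-1])
setw(s);print(proj('wrist',[.5855,0,.148]))"
```

```text
t 1.48 p [0.4698 0.1006 0.2553] y [-1.e-04  2.e-04 -1.e+00] z [ 0.992  0.126 -0.   ] jaw yaw 7.24 F [ 1.58  0.15 -0.04] w 0.0854 q7 [-0.54  0.37  0.37  1.95 -0.18  0.85  0.05]
[390.75478765 320.89470638]
```

View pics/w1.png

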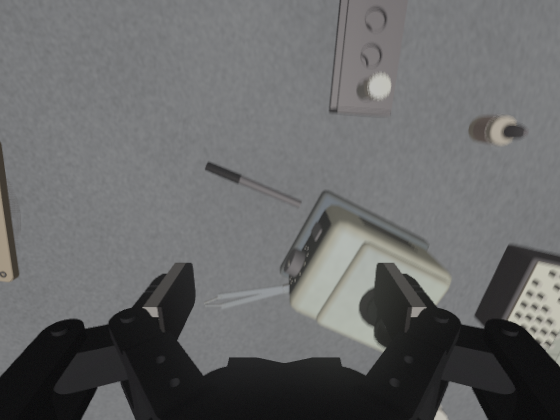

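>>> {"method": "play_rows", "body": {"dp": [[0.0025,-0.035,0],[0.0025,-0.035,0],[0.0025,-0.035,0],[0.0025,-0.035,0],[0.0025,-0.035,0],[0.0025,-0.035,0],[0.0025,-0.035,0],[0,0,0]], "rotation": [[0,0,-0.05],[0,0,-0.05],[0,0,-0.05],[0,0,-0.05],[0,0,-0.05],[0,0,-0.05],[0,0,-0.045],[0,0,0]]}}

```text
clock: 2.2
eef_pos: [0.4874, -0.1511, 0.2559]
eef_rot: [-0.439, 0.441, -0.551, 0.556]
ft_force: [0.1, -0.9, 0.4]
grip_width: 0.0853
```

```bash
python3 -c "
from h import *
from station import cams
s=st();c=cams.camera('wrist');cv2.imwrite('pics/w2.png',c['pixels'][:,:,::-1])
setw(s);print(proj('wrist',[.5855,0,.148]),proj('wrist',[.505,-.231,.109]),proj('wrist',[.4795,-.346,.121]))"
```

```text
t 2.20 p [ 0.4874 -0.1511  0.2559] y [ 0.0017 -0.006  -1.    ] z [ 0.9742 -0.2255  0.003 ] jaw yaw -13.03 F [ 0.1  -0.9   0.43] w 0.0853 q7 [-0.1   0.43  0.49  1.88 -0.25  0.88  0.29]
[373.19461904 -29.2585351 ] [317.63538651 262.65043608] [316.0354022  362.24239402]
```

View pics/w2.png

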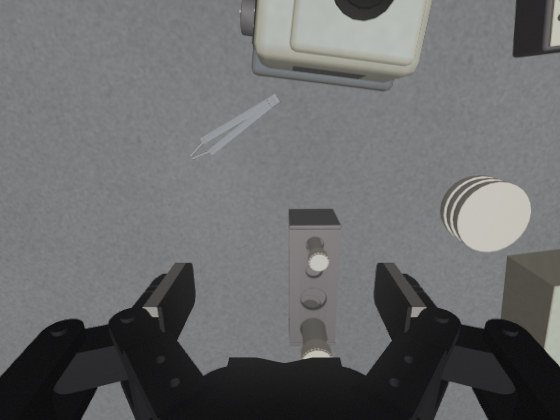

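>>> {"method": "play_rows", "body": {"dp": [[0.0044,-0.02,-0.01],[0.0044,-0.02,-0.01],[0.0044,-0.02,-0.02],[0.0044,-0.02,-0.02],[0,0,-0.02],[0,0,-0.02],[0,0,0],[0,0,0]], "rotation": [[0,0,0],[0,0,0],[0,0,0],[0,0,0],[0,0,0],[0,0,0],[0,0,0],[0,0,0]]}}

```text
clock: 2.92
eef_pos: [0.5049, -0.2211, 0.1545]
eef_rot: [0.443, -0.444, 0.552, -0.55]
ft_force: [0.5, -0.2, 0.3]
grip_width: 0.0857
```

```bash
python3 -c "
from h import *
from station import cams
s=st();c=cams.camera('wrist');cv2.imwrite('pics/w3.png',c['pixels'][:,:,::-1])
setw(s);print(proj('wrist',[.505,-.231,.109]),proj('wrist',[.4795,-.346,.121]))"
```

```text
t 2.92 p [ 0.5049 -0.2211  0.1545] y [-0.0025  0.0018 -1.    ] z [ 0.9771 -0.2127 -0.0028] jaw yaw -12.28 F [ 0.55 -0.18  0.35] w 0.0857 q7 [ 0.1   0.62  0.4   1.88 -0.36  0.71  0.5 ]
[287.72309159 247.34334171] [286.4771467  399.69653534]
```

View pics/w3.png

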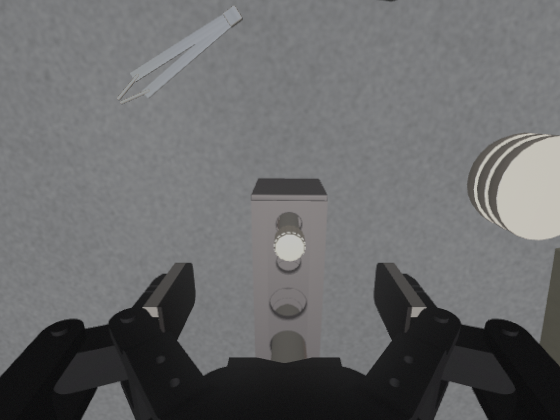

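>>> {"method": "play_rows", "body": {"dp": [[0.0005,-0.0045,-0.01],[0,-0.0045,-0.015],[0,0,-0.015],[0,0,-0.015],[0,0,-0.01],[0,0,-0.006],[0,0,0],[0,0,0]], "rotation": [[0,0,0],[0,0,0],[0,0,0],[0,0,0],[0,0,0],[0,0,0],[0,0,0],[0,0,0]]}}

```text
clock: 3.63
eef_pos: [0.5061, -0.2319, 0.0846]
eef_rot: [-0.443, 0.443, -0.551, 0.551]
ft_force: [0.2, 0.8, 0.0]
grip_width: 0.0853
```

```bash
python3 -c "
from h import *
from station import cams
s=st();c=cams.camera('wrist');cv2.imwrite('pics/w4.png',c['pixels'][:,:,::-1])
setw(s);print(proj('wrist',[.505,-.231,.109]),proj('wrist',s['eef_pos']+[0,0,.029]))"
```

```text
t 3.63 p [ 0.5061 -0.2319  0.0846] y [ 5.e-04 -2.e-04 -1.e+00] z [ 9.768e-01 -2.142e-01  6.000e-04] jaw yaw -12.37 F [0.22 0.8  0.01] w 0.0853 q7 [ 0.16  0.73  0.34  1.91 -0.42  0.57  0.56]
[281.27618838 292.05374387] [284.16645426 299.48236635]
```

View pics/w4.png

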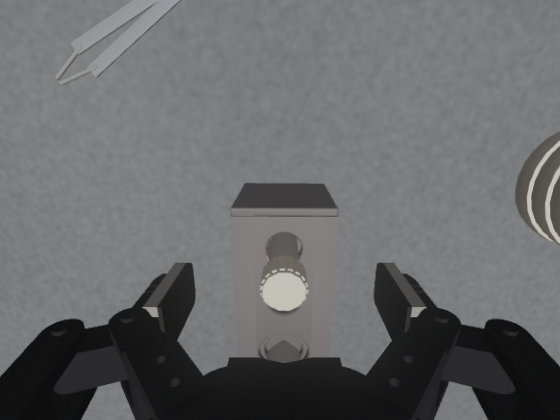

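>>> {"method": "play_rows", "body": {"dp": [[0.0005,0.0025,-0.002],[0,0,-0.002],[0,0,0]], "rotation": [[0,0,0],[0,0,0],[0,0,0]]}}

```text
clock: 3.93
eef_pos: [0.5065, -0.2289, 0.0804]
eef_rot: [-0.443, 0.443, -0.551, 0.551]
ft_force: [0.2, 0.1, 0.1]
grip_width: 0.0853
```

>>> {"method": "play_rows", "body": {"claw": 1, "dp": [[0,0,0],[0,0,0],[0,0,0],[0,0,0],[0,0,0],[0,0,0],[0,0,0],[0,0,0]], "rotation": [[0,0,0],[0,0,0],[0,0,0],[0,0,0],[0,0,0],[0,0,0],[0,0,0],[0,0,0]]}}

```text
clock: 4.6
eef_pos: [0.5062, -0.2293, 0.0804]
eef_rot: [0.443, -0.443, 0.551, -0.551]
ft_force: [-0.6, 0.3, 1.9]
grip_width: 0.0181
```

```bash
python3 -c "
from h import *
from station import cams
s=st();c=cams.camera('wrist');cv2.imwrite('pics/w5.png',c['pixels'][:,:,::-1])
setw(s);print(proj('wrist',[.505,-.231,.109]),proj('wrist',s['eef_pos']+[0,0,.029]))"
```

```text
t 4.60 p [ 0.5062 -0.2293  0.0804] y [-1.e-04  1.e-04 -1.e+00] z [ 9.767e-01 -2.144e-01 -1.000e-04] jaw yaw -12.38 F [-0.62  0.27  1.88] w 0.0181 q7 [ 0.16  0.74  0.33  1.92 -0.42  0.56  0.56]
[282.29859501 302.82609522] [284.12094415 299.46949937]
```

View pics/w5.png

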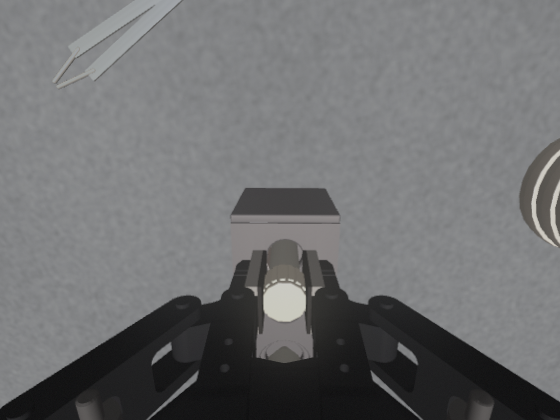

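>>> {"method": "play_rows", "body": {"dp": [[0,0,0.005],[0,0,0.01],[0,0,0.02],[0,0,0.025],[0,0,0.03],[0,0,0.03],[0,0,0.03],[0,0,0.03]], "rotation": [[0,0,0],[0,0,0],[0,0,0],[0,0,0],[0,0,0],[0,0,0],[0,0,0],[0,0,0]]}}

```text
clock: 5.32
eef_pos: [0.506, -0.2292, 0.2628]
eef_rot: [-0.443, 0.443, -0.551, 0.551]
ft_force: [1.8, -1.4, -1.0]
grip_width: 0.0181
```

```bash
python3 -c "
from h import *
from station import cams
s=st();c=cams.camera('wrist');cv2.imwrite('pics/w6.png',c['pixels'][:,:,::-1])
setw(s);print(proj('wrist',[.5855,0,.148]),proj('wrist',[.5855,0,.162]),proj('wrist',s['eef_pos']+[0,0,.029]),proj('wrist',s['eef_pos']-[0,0,.0765]))"
```

```text
t 5.32 p [ 0.506  -0.2292  0.2628] y [ 8.e-04 -3.e-04 -1.e+00] z [ 9.767e-01 -2.147e-01  8.000e-04] jaw yaw -12.4 F [ 1.76 -1.4  -1.03] w 0.0181 q7 [ 0.05  0.49  0.48  1.76 -0.27  0.96  0.43]
[ 327.77029661 -148.59466901] [ 330.80123919 -166.54198959] [284.18551264 299.48356537] [284.07617227 218.13596433]
```

View pics/w6.png

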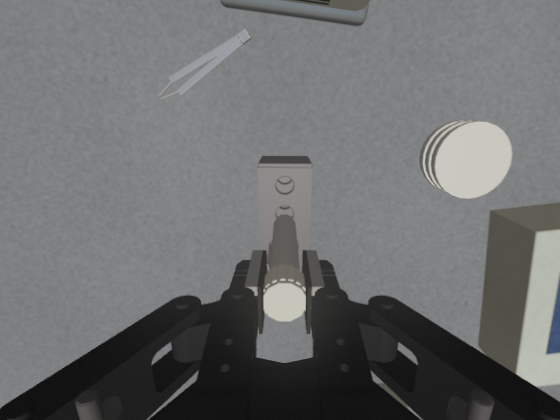

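>>> {"method": "play_rows", "body": {"dp": [[0.01,0.02,0],[0.01,0.025,0],[0.013,0.03,0],[0.013,0.03,0],[0.013,0.03,0],[0.012,0.025,0],[0.009,0.02,0],[0,0,0]], "rotation": [[0,0,0.04],[0,0,0.04],[0,0,0.04],[0,0,0.04],[0,0,0.04],[0,0,0.04],[0,0,0.04],[0,0,0]]}}

```text
clock: 6.03
eef_pos: [0.5883, -0.0428, 0.2603]
eef_rot: [0.519, -0.517, 0.482, -0.481]
ft_force: [-1.0, -0.0, -0.2]
grip_width: 0.0179
```

>>> {"method": "play_rows", "body": {"dp": [[0,0,0],[0,0,0]], "rotation": [[0,0,0],[0,0,0]]}}

```text
clock: 6.2
eef_pos: [0.5858, -0.0507, 0.2605]
eef_rot: [-0.515, 0.516, -0.484, 0.484]
ft_force: [-0.4, -0.3, -0.1]
grip_width: 0.018
```

```bash
python3 -c "
from h import *
from station import cams
s=st();c=cams.camera('wrist');cv2.imwrite('pics/w7.png',c['pixels'][:,:,::-1])
setw(s);print(proj('wrist',[.5855,0,.148]),proj('wrist',[.5855,0,.162]),proj('wrist',s['eef_pos']+[0,0,.029]),proj('wrist',s['eef_pos']-[0,0,.0765]))"
```

```text
t 6.20 p [ 0.5858 -0.0507  0.2605] y [-3.0e-04 -1.3e-03 -1.0e+00] z [ 9.981e-01  6.240e-02 -3.000e-04] jaw yaw 3.58 F [-0.45 -0.32 -0.15] w 0.018 q7 [-0.21  0.53  0.4   1.67 -0.24  0.99  0.33]
[287.80981258 144.40580875] [288.00701315 146.200104  ] [284.10414726 299.5532113 ] [284.19738231 218.02246431]
```

View pics/w7.png

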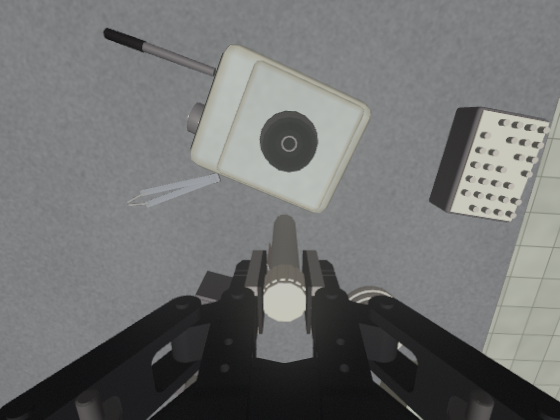

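>>> {"method": "play_rows", "body": {"dp": [[0,0.01,0],[0,0.015,0],[0,0.015,0],[0,0.0105,0],[0,0,0],[0,0,0]], "rotation": [[0,0,0],[0,0,0],[0,0,0],[0,0,0],[0,0,0],[0,0,0]]}}

```text
clock: 6.75
eef_pos: [0.5862, 0.0013, 0.2604]
eef_rot: [-0.516, 0.516, -0.484, 0.484]
ft_force: [-0.0, 0.7, -0.1]
grip_width: 0.0181
```

```bash
python3 -c "
from h import *
from station import cams
s=st();c=cams.camera('wrist');cv2.imwrite('pics/w8.png',c['pixels'][:,:,::-1])
c=cams.camera('side');cv2.imwrite('pics/s8.png',cv2.resize(c['pixels'][110:260,210:370,::-1],None,fx=4,fy=4,interpolation=2))
c=cams.camera('top');cv2.imwrite('pics/t8.png',cv2.resize(c['pixels'][140:260,220:340,::-1],None,fx=5,fy=5,interpolation=2))
setw(s);print(proj('wrist',[.586,0.0005,.148]),proj('wrist',[.586,0.0005,.162]))
"
```

```text
t 6.75 p [0.5862 0.0013 0.2604] y [-0.e+00 -3.e-04 -1.e+00] z [ 0.9979  0.0645 -0.    ] jaw yaw 3.7 F [-0.04  0.71 -0.13] w 0.0181 q7 [-0.3   0.53  0.39  1.67 -0.24  0.98  0.24]
[283.92168865 205.39214032] [283.90617578 210.30498481]
```

View pics/w8.png

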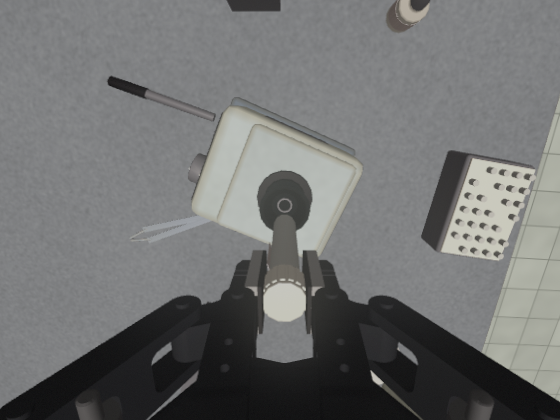

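View pics/s8.png

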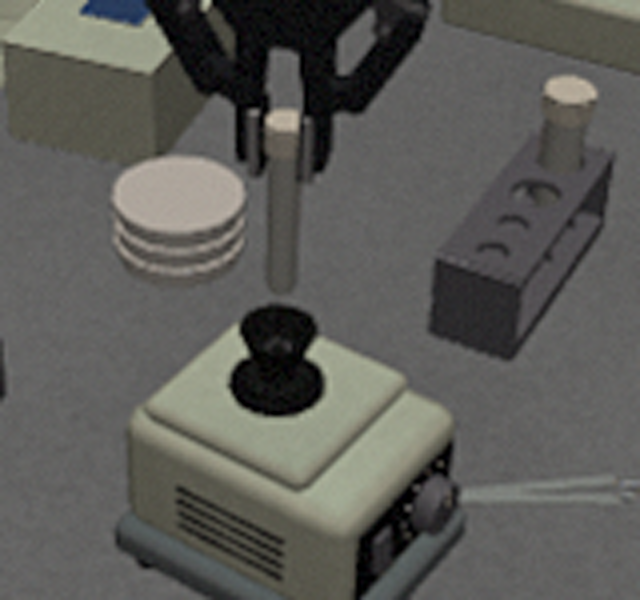

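>>> {"method": "play_rows", "body": {"dp": [[0,-0.0003,-0.008],[0,0,-0.01],[0,0,-0.009],[0,0,-0.006],[0,0,0],[0,0,0]], "rotation": [[0,0,0],[0,0,0],[0,0,0],[0,0,0],[0,0,0],[0,0,0]]}}

```text
clock: 7.4
eef_pos: [0.5859, 0.0009, 0.2266]
eef_rot: [-0.515, 0.516, -0.484, 0.483]
ft_force: [0.0, -0.3, 0.4]
grip_width: 0.018
```

```bash
python3 -c "
from h import *
from station import cams
s=st();c=cams.camera('wrist');cv2.imwrite('pics/w9.png',cv2.resize(c['pixels'][150:330,190:380,::-1],None,fx=3,fy=3,interpolation=2))
c=cams.camera('side');cv2.imwrite('pics/s9.png',cv2.resize(c['pixels'][130:240,230:330,::-1],None,fx=5,fy=5,interpolation=2))
"
```

```text
t 7.40 p [0.5859 0.0009 0.2266] y [-1.4e-03 -2.0e-04 -1.0e+00] z [ 0.998   0.0638 -0.0014] jaw yaw 3.66 F [ 0.03 -0.34  0.42] w 0.018 q7 [-0.29  0.57  0.38  1.71 -0.25  0.91  0.26]
```

View pics/w9.png

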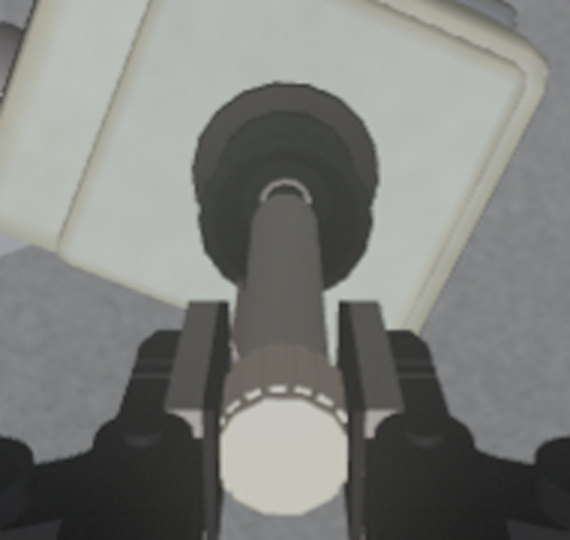

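View pics/s9.png

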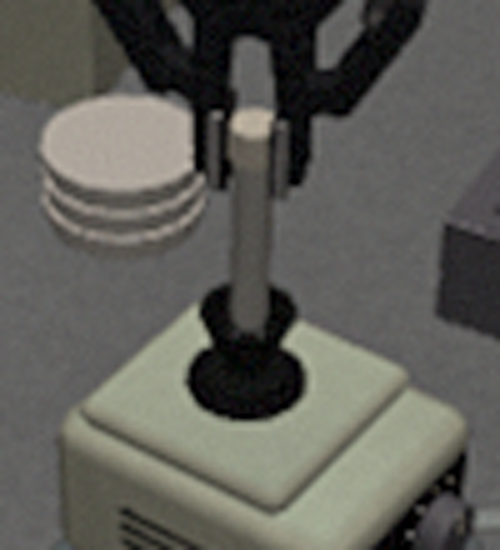

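>>> {"method": "play_rows", "body": {"dp": [[0,0,-0.0015],[0,0,-0.0015],[0,0,-0.001],[0,0,0]], "rotation": [[0,0,0],[0,0,0],[0,0,0],[0,0,0]]}}

```text
clock: 7.83
eef_pos: [0.5866, 0.001, 0.2236]
eef_rot: [0.516, -0.516, 0.484, -0.484]
ft_force: [0.0, 0.1, 2.6]
grip_width: 0.0181
```

>>> {"method": "play_rows", "body": {"dp": [[0,0,-0.0015],[0,0,-0.0015],[0,0,0],[0,0,0]], "rotation": [[0,0,0],[0,0,0],[0,0,0],[0,0,0]]}}

```text
clock: 8.17
eef_pos: [0.5866, 0.0009, 0.2206]
eef_rot: [0.516, -0.516, 0.484, -0.484]
ft_force: [0.2, 0.3, 4.8]
grip_width: 0.0183
```

>>> {"method": "play_rows", "body": {"dp": [[0,0,0],[0,0,0],[0,0,0],[0,0,0],[0,0,0],[0,0,0],[0,0,0],[0,0,0]], "rotation": [[0,0,0],[0,0,0],[0,0,0],[0,0,0],[0,0,0],[0,0,0],[0,0,0],[0,0,0]]}}

```text
clock: 8.83
eef_pos: [0.5865, 0.001, 0.2204]
eef_rot: [0.516, -0.516, 0.484, -0.484]
ft_force: [0.5, 0.1, 4.7]
grip_width: 0.0179
```

```bash
python3 -c "
from h import *
from station import cams
s=st();c=cams.camera('wrist');cv2.imwrite('pics/w10.png',cv2.resize(c['pixels'][150:330,190:380,::-1],None,fx=3,fy=3,interpolation=2))
"
```

```text
t 8.83 p [0.5865 0.001  0.2204] y [ 5.e-04  1.e-04 -1.e+00] z [9.98e-01 6.39e-02 5.00e-04] jaw yaw 3.66 F [0.47 0.07 4.67] w 0.0179 q7 [-0.29  0.57  0.38  1.72 -0.26  0.9   0.26]
```

View pics/w10.png

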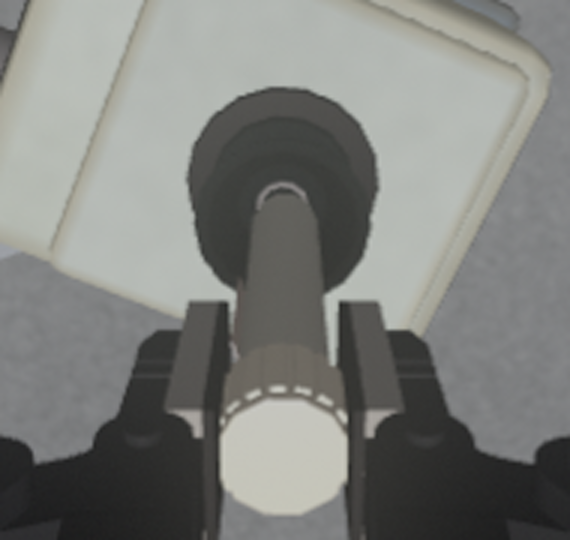

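>>> {"method": "play_rows", "body": {"dp": [[0,0,0],[0,0,0],[0,0,0],[0,0,0],[0,0,0],[0,0,0],[0,0,0],[0,0,0]], "rotation": [[0,0,0],[0,0,0],[0,0,0],[0,0,0],[0,0,0],[0,0,0],[0,0,0],[0,0,0]]}}

```text
clock: 9.55
eef_pos: [0.5864, 0.0009, 0.2204]
eef_rot: [0.516, -0.516, 0.484, -0.484]
ft_force: [1.0, 0.1, 5.3]
grip_width: 0.0181
```

>>> {"method": "play_rows", "body": {"dp": [[0,0,0],[0,0,0],[0,0,0],[0,0,0],[0,0,0],[0,0,0]], "rotation": [[0,0,0],[0,0,0],[0,0,0],[0,0,0],[0,0,0],[0,0,0]]}}

```text
clock: 10.05
eef_pos: [0.5863, 0.001, 0.2203]
eef_rot: [0.516, -0.516, 0.484, -0.484]
ft_force: [0.6, -0.3, 5.4]
grip_width: 0.0181
```

>>> {"method": "play_rows", "body": {"dp": [[0,0,0.003],[0,0,0.008],[0,0,0.012],[0,0,0.015],[-0.002,0.01,0.005],[-0.006,0.02,0],[-0.008,0.03,0],[-0.008,0.03,0]], "rotation": [[0,0,0],[0,0,0],[0,0,0],[0,0,0],[0,0,0],[0,0,0],[0,0,0],[0,0,0]]}}

```text
clock: 10.72
eef_pos: [0.5607, 0.0918, 0.2629]
eef_rot: [-0.515, 0.516, -0.485, 0.484]
ft_force: [0.2, 0.4, 0.1]
grip_width: 0.0183
```

>>> {"method": "play_rows", "body": {"dp": [[-0.008,0.03,0],[-0.008,0.03,-0.005],[-0.008,0.03,-0.01],[-0.002,0.02,-0.01],[0,0.015,-0.01],[0,0.005,0],[0,0,0],[0,0,0]], "rotation": [[0,0,0],[0,0,0],[0,0,0],[0,0,0],[0,0,0],[0,0,0],[0,0,0],[0,0,0]]}}

```text
clock: 11.38
eef_pos: [0.5367, 0.2195, 0.2284]
eef_rot: [-0.515, 0.516, -0.484, 0.484]
ft_force: [-0.1, -1.0, 0.1]
grip_width: 0.018
```

```bash
python3 -c "
from h import *
from station import cams
s=st();c=cams.camera('wrist');cv2.imwrite('pics/w11.png',c['pixels'][:,:,::-1])
c=cams.camera('side');cv2.imwrite('pics/s11.png',c['pixels'][:,:,::-1])
setw(s);a=np.array([.535,.274,.064]);d=np.array([-.0086,.1278,0])/.128
for t in(-.064,-.032,0,.032,.064):print(t,proj('wrist',a+d*t),proj('wrist',a+d*t+[0,0,.045]))
"
```

```text
t 11.38 p [0.5367 0.2195 0.2284] y [ 2.0e-04 -1.4e-03 -1.0e+00] z [9.98e-01 6.25e-02 1.00e-04] jaw yaw 3.59 F [-0.09 -0.98  0.09] w 0.018 q7 [-0.68  0.56  0.38  1.73 -0.25  0.9  -0.14]
-0.064 [286.09610055 198.86933345] [286.39544124 212.39061303]
-0.032 [286.04544493 167.91153479] [286.34756921 176.89081823]
0 [285.99071506 135.04847473] [286.29477816 138.82198812]
0.032 [285.93151038 100.1529565 ] [286.23644974  97.98035541]
0.064 [285.86738872  63.09680206] [286.17187791  54.15977814]
```

View pics/w11.png

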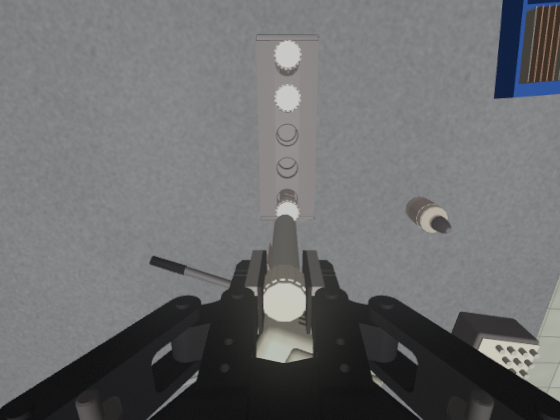

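View pics/s11.png

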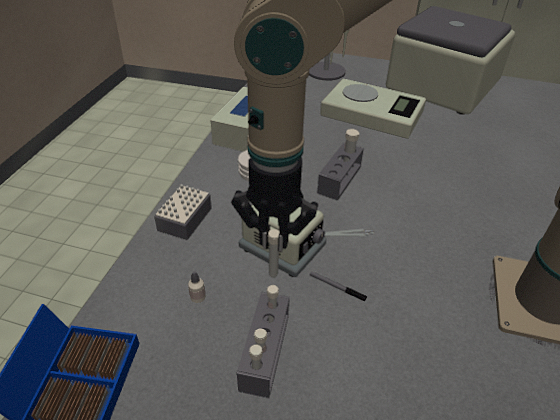

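>>> {"method": "play_rows", "body": {"dp": [[0,0.01,0],[-0.001,0.02,0],[0,0.015,0],[0,0.0095,-0.01],[0,0,-0.02],[0,0,-0.02],[0,0,0],[0,0,0]], "rotation": [[0,0,0],[0,0,0],[0,0,0],[0,0,0],[0,0,0],[0,0,0],[0,0,0],[0,0,0]]}}

```text
clock: 12.15
eef_pos: [0.5345, 0.2751, 0.1771]
eef_rot: [-0.515, 0.517, -0.484, 0.484]
ft_force: [-0.6, 0.5, -0.0]
grip_width: 0.0179
```

```bash
python3 -c "
from h import *
from station import cams
s=st();c=cams.camera('wrist');cv2.imwrite('pics/w12.png',c['pixels'][:,:,::-1])
c=cams.camera('side');cv2.imwrite('pics/s12.png',cv2.resize(c['pixels'][220:400,200:340,::-1],None,fx=4,fy=3.3,interpolation=2))
c=cams.camera('top');cv2.imwrite('pics/t12.png',c['pixels'][:,:,::-1])
setw(s);a=np.array([.5357,.2738,.064]);d=np.array([-.0086,.1278,0])/.128
for t in(-.064,-.032,0,.032,.064):print(t,proj('wrist',a+d*t),proj('wrist',a+d*t+[0,0,.045]))
"
```

```text
t 12.15 p [0.5345 0.2751 0.1771] y [-0.0025 -0.0017 -1.    ] z [ 0.998   0.0639 -0.0026] jaw yaw 3.66 F [-0.61  0.53 -0.04] w 0.0179 q7 [-0.74  0.65  0.35  1.72 -0.28  0.83 -0.2 ]
-0.064 [285.84217608 272.06574336] [285.98306452 300.27418555]
-0.032 [285.82640908 240.02026195] [285.97109817 263.54645834]
0 [285.80861381 205.64422913] [285.95678886 223.58566855]
0.032 [285.78849454 168.73621585] [285.93967945 180.04608875]
0.064 [285.76570437 129.08323001] [285.91920762 132.55456845]
```

View pics/w12.png

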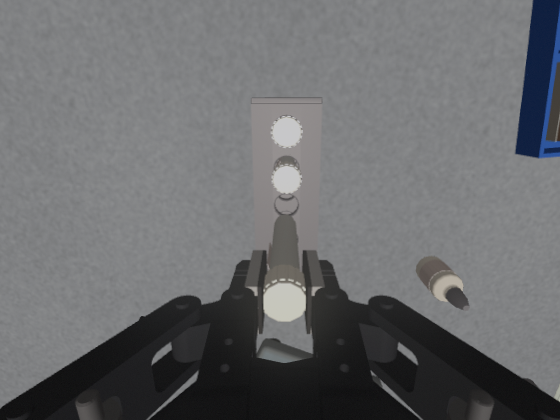

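View pics/s12.png

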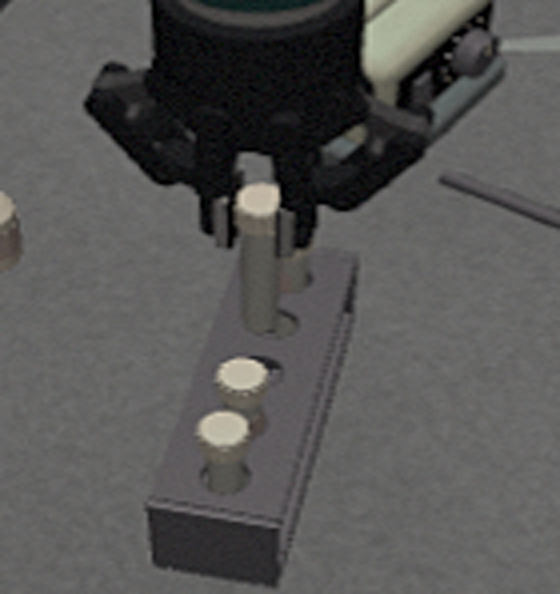

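>>> {"method": "play_rows", "body": {"dp": [[0,0,-0.01],[0,0,-0.01],[0,0,0],[0,0,0]], "rotation": [[0,0,0],[0,0,0],[0,0,0],[0,0,0]]}}

```text
clock: 12.63
eef_pos: [0.5346, 0.2752, 0.1575]
eef_rot: [-0.515, 0.516, -0.484, 0.484]
ft_force: [0.4, 0.7, -0.2]
grip_width: 0.0182
```

```bash
python3 -c "
from h import *
s=st()"
```

```text
t 12.63 p [0.5346 0.2752 0.1575] y [-1.6e-03 -7.0e-04 -1.0e+00] z [ 0.998   0.0638 -0.0016] jaw yaw 3.66 F [ 0.42  0.67 -0.18] w 0.0182 q7 [-0.73  0.67  0.34  1.74 -0.29  0.79 -0.19]
```

>>> {"method": "play_rows", "body": {"dp": [[0.001,-0.001,0],[0,0,-0.006],[0,0,-0.004],[0,0,0]], "rotation": [[0,0,0],[0,0,0],[0,0,0],[0,0,0]]}}

```text
clock: 12.97
eef_pos: [0.5357, 0.2742, 0.1474]
eef_rot: [-0.515, 0.516, -0.484, 0.484]
ft_force: [-1.1, -0.5, 0.8]
grip_width: 0.0184
```

```bash
python3 -c "
from h import *
from station import cams
s=st();c=cams.camera('wrist');cv2.imwrite('pics/w13.png',cv2.resize(c['pixels'][130:330,190:380,::-1],None,fx=3,fy=3,interpolation=2))
c=cams.camera('side');cv2.imwrite('pics/s13.png',cv2.resize(c['pixels'][250:370,220:320,::-1],None,fx=5,fy=5,interpolation=2))
setw(s);a=np.array([.5357,.2738,.064]);d=np.array([-.0086,.1278,0])/.128
for t in(-.064,-.032,0,.032,.064):print(t,(proj('wrist',a+d*t)-[190,130])*3,(proj('wrist',a+d*t+[0,0,.045])-[190,130])*3)
"
```

```text
t 12.97 p [0.5357 0.2742 0.1474] y [-1.4e-03 -7.0e-04 -1.0e+00] z [ 0.998   0.0639 -0.0015] jaw yaw 3.66 F [-1.05 -0.47  0.77] w 0.0184 q7 [-0.72  0.68  0.33  1.74 -0.3   0.77 -0.18]
-0.064 [283.41744377 476.39693397] [283.28649806 582.09198467]
-0.032 [283.20683592 371.07436188] [283.0260937  459.94050901]
0 [282.97860879 257.11677995] [282.73899691 325.33639827]
0.032 [282.73097357 133.67365653] [282.42182428 176.71352571]
0.064 [ 2.82462001e+02 -1.64291235e-01] [282.07084614  12.35012697]
```

View pics/w13.png

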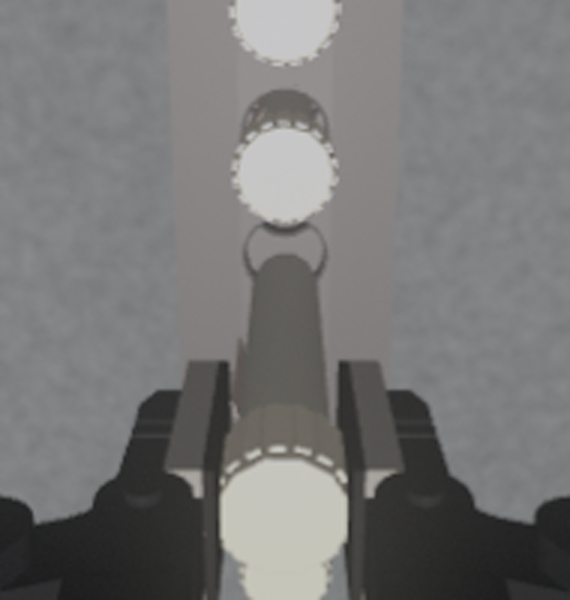

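View pics/s13.png

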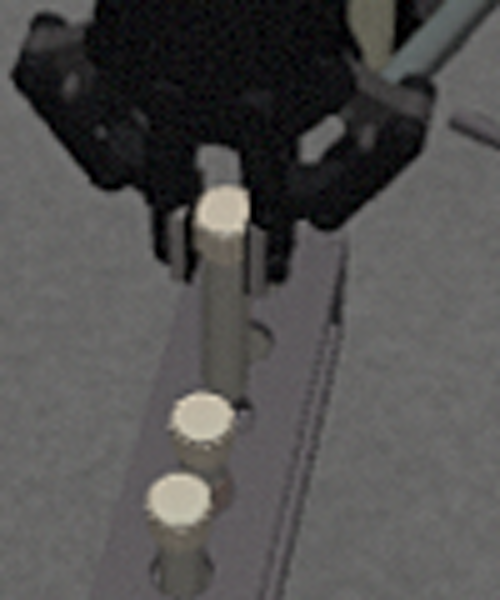

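>>> {"method": "play_rows", "body": {"dp": [[0,0,-0.005],[0,0,-0.005],[0,0,-0.005],[0,0,0]], "rotation": [[0,0,0],[0,0,0],[0,0,0],[0,0,0]]}}

```text
clock: 13.4
eef_pos: [0.5355, 0.2743, 0.132]
eef_rot: [-0.515, 0.516, -0.484, 0.483]
ft_force: [0.2, 0.2, -0.2]
grip_width: 0.0178
```

>>> {"method": "play_rows", "body": {"dp": [[0,0,-0.005],[0,0,-0.005],[0,0,-0.005],[0,0,0]], "rotation": [[0,0,0],[0,0,0],[0,0,0],[0,0,0]]}}

```text
clock: 13.73
eef_pos: [0.5356, 0.2743, 0.1171]
eef_rot: [-0.515, 0.516, -0.484, 0.483]
ft_force: [-0.2, 1.5, -0.7]
grip_width: 0.0181
```

>>> {"method": "play_rows", "body": {"dp": [[0,0,-0.006],[0,0,-0.006],[0,0,-0.006],[0,0,-0.006],[0,0,-0.006],[0,0,0]], "rotation": [[0,0,0],[0,0,0],[0,0,0],[0,0,0],[0,0,0],[0,0,0]]}}

```text
clock: 14.23
eef_pos: [0.5355, 0.2743, 0.0868]
eef_rot: [-0.515, 0.516, -0.484, 0.483]
ft_force: [-0.0, 1.6, -1.0]
grip_width: 0.0185
```

```bash
python3 -c "
from h import *
from station import cams
s=st();c=cams.camera('wrist');cv2.imwrite('pics/w14.png',cv2.resize(c['pixels'][130:330,190:380,::-1],None,fx=3,fy=3,interpolation=2))"
```

```text
t 14.23 p [0.5355 0.2743 0.0868] y [-1.9e-03 -7.0e-04 -1.0e+00] z [ 0.9979  0.064  -0.0019] jaw yaw 3.67 F [-0.04  1.6  -1.  ] w 0.0185 q7 [-0.7   0.77  0.29  1.78 -0.34  0.65 -0.15]
```

View pics/w14.png

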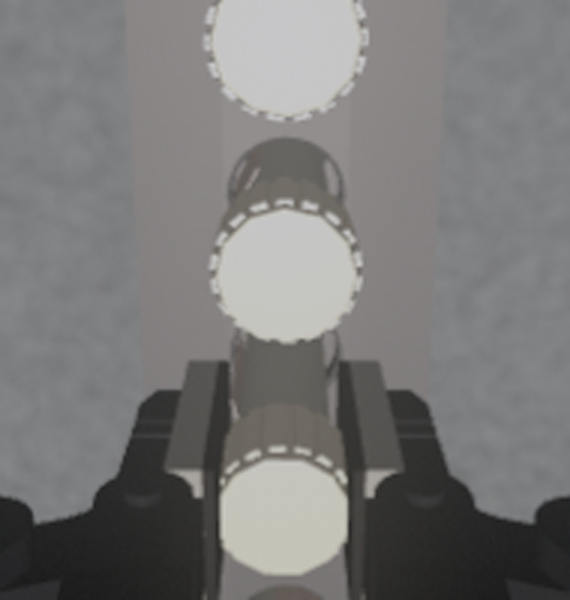

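>>> {"method": "play_rows", "body": {"dp": [[0,0,-0.003],[0,0,-0.002],[0,0,0],[0,0,0]], "rotation": [[0,0,0],[0,0,0],[0,0,0],[0,0,0]]}}

```text
clock: 14.62
eef_pos: [0.5363, 0.2745, 0.0833]
eef_rot: [0.516, -0.516, 0.484, -0.484]
ft_force: [0.4, 0.8, -0.6]
grip_width: 0.0181
```

>>> {"method": "play_rows", "body": {"dp": [[0,0,-0.001],[0,0,0],[0,0,0]], "rotation": [[0,0,0],[0,0,0],[0,0,0]]}}

```text
clock: 14.87
eef_pos: [0.5364, 0.2745, 0.0824]
eef_rot: [0.516, -0.516, 0.484, -0.484]
ft_force: [-0.6, 0.9, 0.3]
grip_width: 0.0178
```

>>> {"method": "play_rows", "body": {"dp": [[0,0,-0.001],[0,0,-0.0005],[0,0,0],[0,0,0]], "rotation": [[0,0,0],[0,0,0],[0,0,0],[0,0,0]]}}

```text
clock: 15.2
eef_pos: [0.5362, 0.2745, 0.0807]
eef_rot: [-0.516, 0.516, -0.484, 0.484]
ft_force: [1.1, 2.0, 0.1]
grip_width: 0.0181
```

>>> {"method": "play_rows", "body": {"dp": [[0,0,-0.0007],[0,0,0],[0,0,0]], "rotation": [[0,0,0],[0,0,0],[0,0,0]]}}

```text
clock: 15.45
eef_pos: [0.5364, 0.2745, 0.0804]
eef_rot: [0.516, -0.516, 0.484, -0.484]
ft_force: [0.3, 0.4, 2.2]
grip_width: 0.018
```

>>> {"method": "play_rows", "body": {"claw": 0.5, "dp": [[0,0,0],[0,0,0],[0,0,0],[0,0,0],[0,0,0],[0,0,0]], "rotation": [[0,0,0],[0,0,0],[0,0,0],[0,0,0],[0,0,0],[0,0,0]]}}

```text
clock: 15.95
eef_pos: [0.5362, 0.2744, 0.08]
eef_rot: [-0.516, 0.516, -0.484, 0.484]
ft_force: [-0.8, -0.1, 0.1]
grip_width: 0.0424
```

```bash
python3 -c "
from h import *
from station import cams
s=st();c=cams.camera('wrist');cv2.imwrite('pics/w15.png',c['pixels'][:,:,::-1])
setw(s);print(proj('wrist',[.5357,.2738,.109]))"
```

```text
t 15.95 p [0.5362 0.2744 0.08  ] y [-1.e-04 -1.e-04 -1.e+00] z [ 9.98e-01  6.39e-02 -1.00e-04] jaw yaw 3.67 F [-0.83 -0.14  0.11] w 0.0424 q7 [-0.7   0.78  0.29  1.78 -0.34  0.63 -0.15]
[282.76456313 300.56152238]
```

View pics/w15.png

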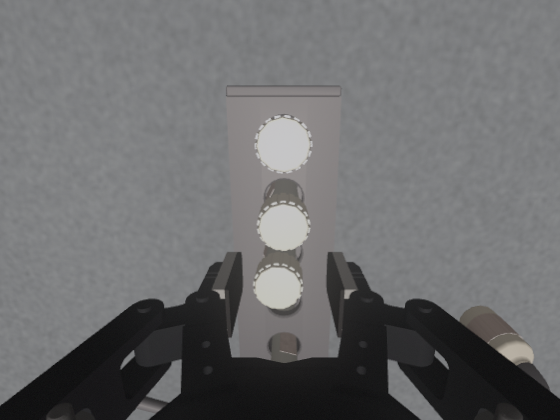

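>>> {"method": "play_rows", "body": {"claw": 0, "dp": [[0,0,0.005],[0,0,0.01],[0,0,0.02],[0,0,0.03],[0,0,0.035],[0,0,0.035],[0,0,0.025],[0,0,0]], "rotation": [[0,0,0],[0,0,0],[0,0,0],[0,0,0],[0,0,0],[0,0,0],[0,0,0],[0,0,0]]}}

```text
clock: 16.67
eef_pos: [0.5398, 0.2755, 0.2472]
eef_rot: [0.52, -0.512, 0.482, -0.485]
ft_force: [1.3, -0.6, 0.2]
grip_width: 0.0852
```

```bash
python3 -c "
from h import *
from station import cams
s=st();c=cams.camera('wrist');cv2.imwrite('pics/w16.png',c['pixels'][:,:,::-1])
c=cams.camera('side');cv2.imwrite('pics/s16.png',cv2.resize(c['pixels'][270:395,220:320,::-1],None,fx=5,fy=5,interpolation=2))
setw(s);print(proj('wrist',[.5357,.2738,.109]))"
```

```text
t 16.67 p [0.5398 0.2755 0.2472] y [ 0.0105  0.0056 -0.9999] z [0.9979 0.0636 0.0108] jaw yaw 3.64 F [ 1.29 -0.62  0.16] w 0.0852 q7 [-0.76  0.57  0.38  1.65 -0.25  0.96 -0.22]
[278.12336875 198.93824368]
```

View pics/w16.png

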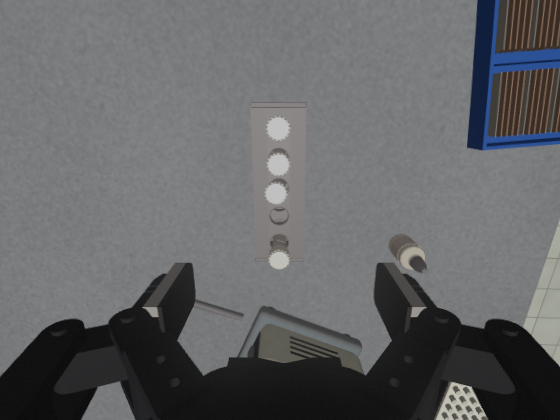

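View pics/s16.png

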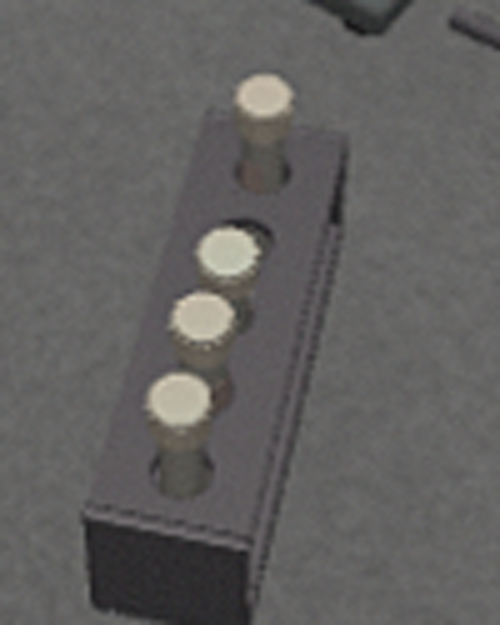

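>>> {"method": "play_rows", "body": {"dp": [[-0.003,-0.02,0],[-0.004,-0.035,0],[-0.004,-0.038,0],[-0.004,-0.038,0],[-0.004,-0.038,0],[-0.004,-0.038,0],[-0.004,-0.038,0],[-0.004,-0.038,0]], "rotation": [[0,0,-0.015],[0,0,-0.015],[0,0,-0.015],[0,0,-0.015],[0,0,-0.015],[0,0,-0.015],[0,0,-0.015],[0,0,-0.015]]}}

```text
clock: 17.43
eef_pos: [0.5036, -0.0101, 0.239]
eef_rot: [0.485, -0.486, 0.515, -0.513]
ft_force: [-0.1, -0.4, -0.8]
grip_width: 0.0854
```

>>> {"method": "play_rows", "body": {"dp": [[-0.004,-0.038,0],[-0.004,-0.038,0],[-0.004,-0.038,0],[-0.004,-0.038,0],[-0.004,-0.038,0],[-0.004,-0.038,0],[-0.003,-0.03,0],[-0.003,-0.02,0]], "rotation": [[0,0,-0.02],[0,0,-0.02],[0,0,-0.02],[0,0,-0.02],[0,0,-0.02],[0,0,-0.02],[0,0,-0.02],[0,0,-0.02]]}}

```text
clock: 18.1
eef_pos: [0.4732, -0.2901, 0.239]
eef_rot: [0.441, -0.443, 0.552, -0.552]
ft_force: [0.1, 0.0, 0.7]
grip_width: 0.0857
```

>>> {"method": "play_rows", "body": {"dp": [[0,0,0],[0,0,0],[0,0,0]], "rotation": [[0,0,0],[0,0,0],[0,0,0]]}}

```text
clock: 18.35
eef_pos: [0.4749, -0.285, 0.239]
eef_rot: [0.443, -0.443, 0.552, -0.55]
ft_force: [0.1, 0.8, 0.0]
grip_width: 0.0854
```

```bash
python3 -c "
from h import *
from station import cams
s=st();c=cams.camera('wrist');cv2.imwrite('pics/w17.png',c['pixels'][:,:,::-1])
setw(s);print(proj('wrist',[.4797,-.346,.121]))"
```

```text
t 18.35 p [ 0.4749 -0.285   0.239 ] y [-0.0019  0.0022 -1.    ] z [ 0.977  -0.2134 -0.0023] jaw yaw -12.32 F [0.06 0.84 0.04] w 0.0854 q7 [ 0.18  0.52  0.48  1.79 -0.29  0.91  0.57]
[303.3555321  263.44933566]
```

View pics/w17.png

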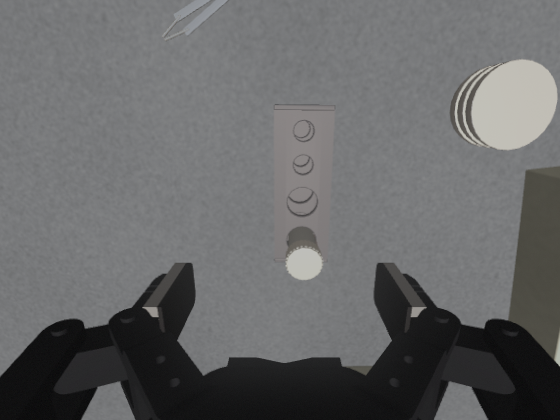

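>>> {"method": "play_rows", "body": {"dp": [[0.001,-0.01,0],[0.002,-0.02,-0.01],[0.002,-0.02,-0.02],[0,-0.011,-0.02],[0,0,-0.025],[0,0,-0.02],[0,0,0],[0,0,0]], "rotation": [[0,0,0],[0,0,0],[0,0,0],[0,0,0],[0,0,0],[0,0,0],[0,0,0],[0,0,0]]}}

```text
clock: 19.07
eef_pos: [0.4801, -0.3468, 0.1445]
eef_rot: [0.443, -0.444, 0.552, -0.55]
ft_force: [-0.6, -0.3, 0.5]
grip_width: 0.0853
```

```bash
python3 -c "
from h import *
from station import cams
s=st();c=cams.camera('wrist');cv2.imwrite('pics/w18.png',c['pixels'][:,:,::-1])
setw(s);print(proj('wrist',[.480,-.346,.121]),proj('wrist',s['eef_pos']+[0,0,.031]))"
```

```text
t 19.07 p [ 0.4801 -0.3468  0.1445] y [-0.0017  0.0013 -1.    ] z [ 0.977  -0.2133 -0.002 ] jaw yaw -12.32 F [-0.61 -0.31  0.55] w 0.0853 q7 [ 0.33  0.69  0.41  1.77 -0.37  0.76  0.71]
[283.68263672 246.51777323] [283.97940399 302.18113555]
```

View pics/w18.png

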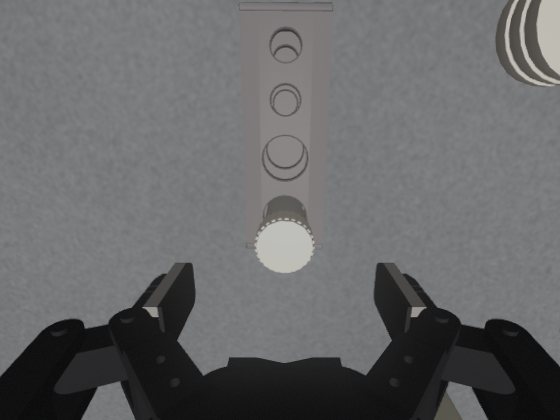

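>>> {"method": "play_rows", "body": {"dp": [[0,0,-0.01],[0,0,-0.015],[0,0,-0.015],[0,0,-0.01],[0,0.0005,-0.005],[0,0,0],[0,0,0]], "rotation": [[0,0,0],[0,0,0],[0,0,0],[0,0,0],[0,0,0],[0,0,0],[0,0,0]]}}

```text
clock: 19.7
eef_pos: [0.4806, -0.3472, 0.0905]
eef_rot: [-0.443, 0.443, -0.551, 0.551]
ft_force: [0.3, -0.2, 0.1]
grip_width: 0.0853
```

```bash
python3 -c "
from h import *
from station import cams
s=st();c=cams.camera('wrist');cv2.imwrite('pics/w19.png',c['pixels'][:,:,::-1])
setw(s);print(proj('wrist',[.480,-.346,.121]),proj('wrist',s['eef_pos']+[0,0,.121-s['eef_pos'][2]]))"
```

```text
t 19.70 p [ 0.4806 -0.3472  0.0905] y [ 5.e-04 -4.e-04 -1.e+00] z [ 9.768e-01 -2.142e-01  6.000e-04] jaw yaw -12.37 F [ 0.27 -0.21  0.09] w 0.0853 q7 [ 0.36  0.76  0.36  1.81 -0.42  0.65  0.74]
[282.1687275  299.29043057] [284.17186561 301.56200711]
```

View pics/w19.png

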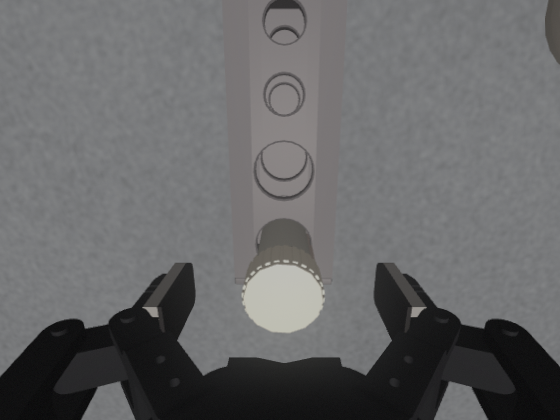

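>>> {"method": "play_rows", "body": {"dp": [[0.0004,0.0018,0],[0,0,0],[0,0,0]], "rotation": [[0,0,0],[0,0,0],[0,0,0]]}}

```text
clock: 20.0
eef_pos: [0.4811, -0.3452, 0.0906]
eef_rot: [-0.443, 0.443, -0.551, 0.551]
ft_force: [0.6, 0.3, 0.3]
grip_width: 0.0851
```

>>> {"method": "play_rows", "body": {"claw": 1, "dp": [[0,0,0],[0,0,0],[0,0,0],[0,0,0],[0,0,0],[0,0,0],[0,0,0],[0,0,0]], "rotation": [[0,0,0],[0,0,0],[0,0,0],[0,0,0],[0,0,0],[0,0,0],[0,0,0],[0,0,0]]}}

```text
clock: 20.67
eef_pos: [0.4807, -0.3454, 0.0903]
eef_rot: [-0.443, 0.443, -0.551, 0.551]
ft_force: [-0.2, 0.3, 2.3]
grip_width: 0.0324
```

```bash
python3 -c "
from h import *
from station import cams
s=st();c=cams.camera('wrist');cv2.imwrite('pics/w20.png',c['pixels'][:,:,::-1])
setw(s);print(proj('wrist',s['eef_pos']+[0,0,.121-s['eef_pos'][2]]))"
```

```text
t 20.67 p [ 0.4807 -0.3454  0.0903] y [ 2.e-04 -2.e-04 -1.e+00] z [ 9.767e-01 -2.145e-01  3.000e-04] jaw yaw -12.38 F [-0.2   0.33  2.26] w 0.0324 q7 [ 0.35  0.76  0.36  1.81 -0.42  0.65  0.74]
[284.14680544 301.7758943 ]
```

View pics/w20.png

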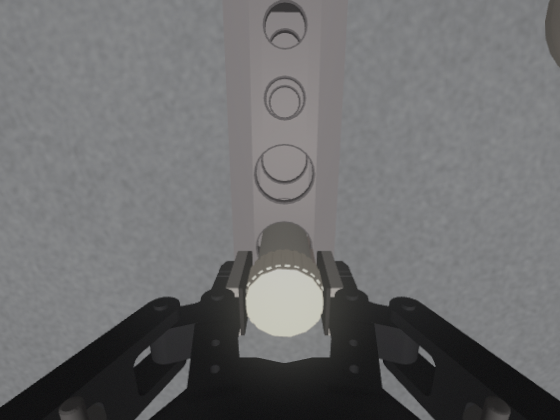

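>>> {"method": "play_rows", "body": {"dp": [[0,0,0.005],[0,0,0.01],[0,0,0.02],[0,0,0.025],[0,0,0.03],[0,0,0.03],[0,0,0.03],[0,0,0.025]], "rotation": [[0,0,0],[0,0,0],[0,0,0],[0,0,0],[0,0,0],[0,0,0],[0,0,0],[0,0,0]]}}

```text
clock: 21.38
eef_pos: [0.4808, -0.3455, 0.2681]
eef_rot: [-0.443, 0.443, -0.55, 0.552]
ft_force: [-0.3, 0.0, -0.0]
grip_width: 0.0323
```

>>> {"method": "play_rows", "body": {"dp": [[0.003,0.01,0],[0.006,0.02,0],[0.01,0.032,0],[0.012,0.035,0],[0.012,0.035,0],[0.012,0.035,0],[0.012,0.035,0],[0.012,0.035,0]], "rotation": [[0,0,0],[0,0,0.04],[0,0,0.04],[0,0,0.04],[0,0,0.04],[0,0,0.04],[0,0,0.04],[0,0,0.04]]}}

```text
clock: 22.05
eef_pos: [0.5596, -0.106, 0.2652]
eef_rot: [0.516, -0.516, 0.483, -0.483]
ft_force: [0.4, 0.4, -0.8]
grip_width: 0.0324
```

```bash
python3 -c "
from h import *
st()"
```

```text
t 22.05 p [ 0.5596 -0.106   0.2652] y [-2.e-04  3.e-04 -1.e+00] z [ 9.978e-01  6.590e-02 -2.000e-04] jaw yaw 3.78 F [ 0.41  0.4  -0.84] w 0.0324 q7 [-0.13  0.5   0.41  1.71 -0.23  0.98  0.43]
```

Go to 45 mm short of the cup and look.

>>> {"method": "play_rows", "body": {"dp": [[0.01,0.025,0],[0.01,0.02,0.001],[0.0065,0.01,0.001],[0,0,0],[0,0,0],[0,0,0]], "rotation": [[0,0,0],[0,0,0],[0,0,0],[0,0,0],[0,0,0],[0,0,0]]}}

```text
clock: 22.55
eef_pos: [0.5853, -0.0556, 0.2672]
eef_rot: [-0.515, 0.516, -0.484, 0.485]
ft_force: [-0.1, -0.2, 0.1]
grip_width: 0.0324
```

```bash
python3 -c "
from h import *
from station import cams
s=st();c=cams.camera('wrist');cv2.imwrite('pics/w21.png',c['pixels'][:,:,::-1])
setw(s);p=s['eef_pos'];print(proj('wrist',[.5862,0.0005,.148]),proj('wrist',p+[0,0,.0307]),proj('wrist',p-[0,0,.0863]))"
```

```text
t 22.55 p [ 0.5853 -0.0556  0.2672] y [-7.0e-04 -1.5e-03 -1.0e+00] z [ 9.981e-01  6.120e-02 -8.000e-04] jaw yaw 3.51 F [-0.07 -0.25  0.12] w 0.0324 q7 [-0.21  0.53  0.4   1.66 -0.23  1.    0.33]
[289.59484501 137.0844814 ] [284.06788003 301.91263819] [284.25267611 213.8970303 ]
```

View pics/w21.png

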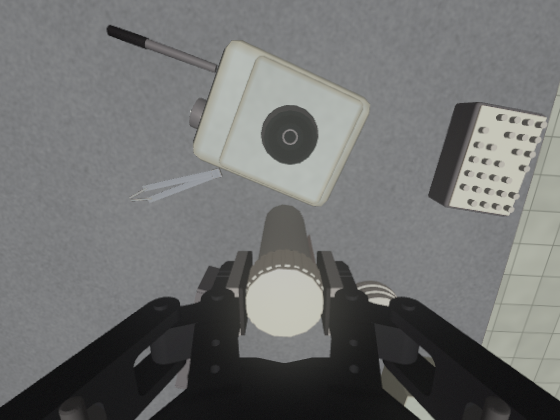

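>>> {"method": "play_rows", "body": {"dp": [[0.0005,0.01,0],[0,0.015,0],[0,0.015,0],[0,0.0115,0],[0,0.004,0],[0,0,0],[0,0,0]], "rotation": [[0,0,0],[0,0,0],[0,0,0],[0,0,0],[0,0,0],[0,0,0],[0,0,0]]}}

```text
clock: 23.18
eef_pos: [0.5866, 0.0016, 0.2672]
eef_rot: [-0.515, 0.516, -0.484, 0.484]
ft_force: [0.3, -0.3, -0.1]
grip_width: 0.0324
```

```bash
python3 -c "
from h import *
from station import cams
s=st();c=cams.camera('wrist');cv2.imwrite('pics/w22.png',cv2.resize(c['pixels'][130:350,180:390,::-1],None,fx=2.7,fy=2.7,interpolation=2))
c=cams.camera('side');cv2.imwrite('pics/s22.png',cv2.resize(c['pixels'][100:240,210:370,::-1],None,fx=4,fy=4,interpolation=2))
"
```

```text
t 23.18 p [0.5866 0.0016 0.2672] y [ 1.e-04 -7.e-04 -1.e+00] z [0.998  0.0636 0.    ] jaw yaw 3.65 F [ 0.34 -0.25 -0.11] w 0.0324 q7 [-0.31  0.52  0.4   1.66 -0.23  1.    0.24]
```

View pics/w22.png

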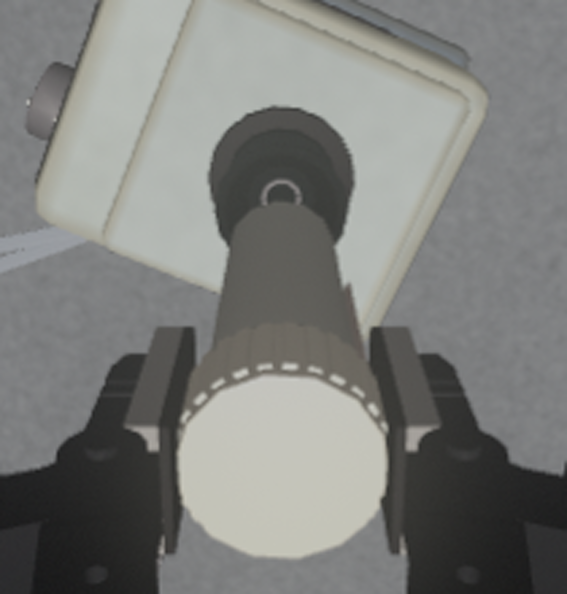

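View pics/s22.png

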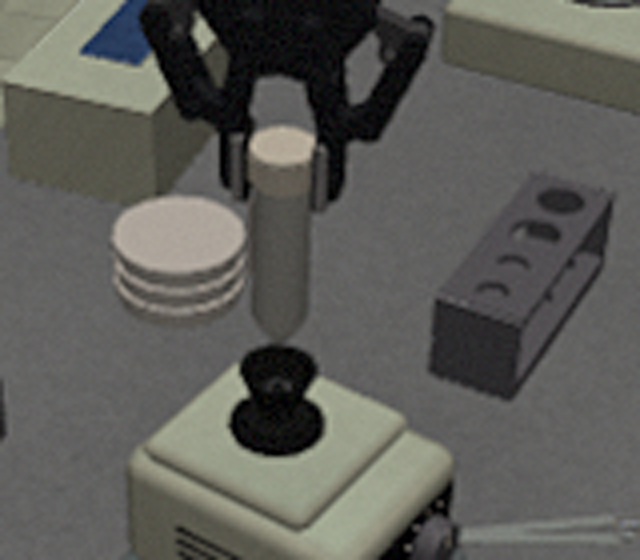

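>>> {"method": "play_rows", "body": {"dp": [[-0.0003,-0.001,-0.005],[0,0,-0.01],[0,0,-0.008],[0,0,-0.006],[0,0,0],[0,0,0]], "rotation": [[0,0,0],[0,0,0],[0,0,0],[0,0,0],[0,0,0],[0,0,0]]}}

```text
clock: 23.78
eef_pos: [0.586, 0.0012, 0.2374]
eef_rot: [-0.515, 0.516, -0.484, 0.483]
ft_force: [0.5, 0.4, -1.1]
grip_width: 0.0325
```

```bash
python3 -c "
from h import *
from station import cams
s=st();c=cams.camera('wrist');cv2.imwrite('pics/w23.png',cv2.resize(c['pixels'][130:350,180:390,::-1],None,fx=2.7,fy=2.7,interpolation=2))
c=cams.camera('side');cv2.imwrite('pics/s23.png',cv2.resize(c['pixels'][120:230,230:330,::-1],None,fx=5,fy=5,interpolation=2))
"
```

```text
t 23.78 p [0.586  0.0012 0.2374] y [-1.4e-03 -1.0e-04 -1.0e+00] z [ 0.998   0.0638 -0.0014] jaw yaw 3.66 F [ 0.51  0.38 -1.14] w 0.0325 q7 [-0.3   0.56  0.39  1.7  -0.25  0.94  0.25]
```

View pics/w23.png

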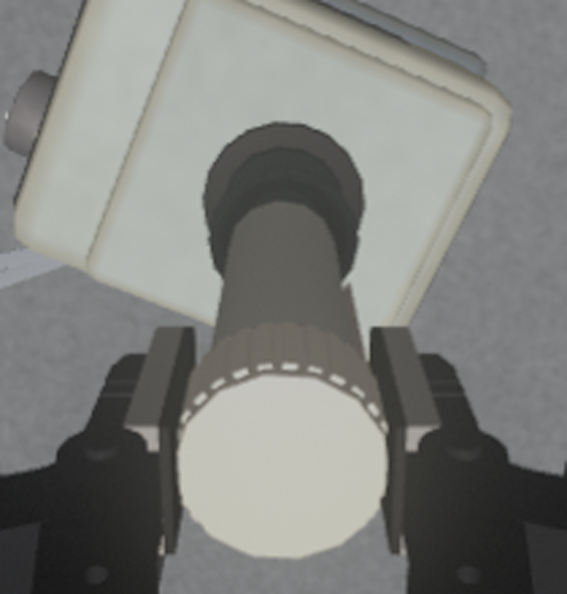

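View pics/s23.png

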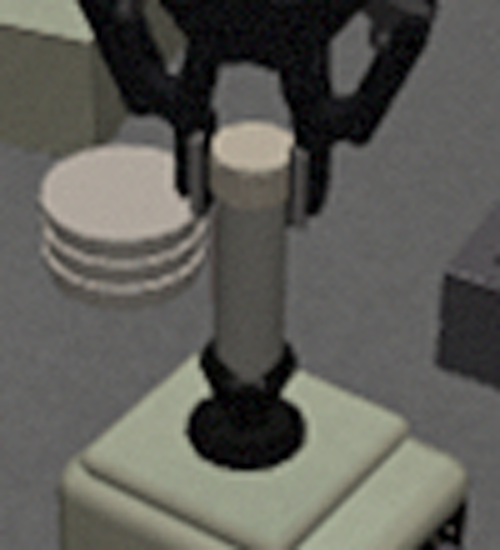

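Centred in the cup. Now press.

>>> {"method": "play_rows", "body": {"dp": [[0,-0.0005,-0.0015],[0,0,-0.0015],[0,0,-0.001],[0,0,0],[0,0,0]], "rotation": [[0,0,0],[0,0,0],[0,0,0],[0,0,0],[0,0,0]]}}

```text
clock: 24.3
eef_pos: [0.5865, 0.0007, 0.2344]
eef_rot: [0.516, -0.516, 0.484, -0.484]
ft_force: [-0.4, 0.8, 1.3]
grip_width: 0.0324
```

>>> {"method": "play_rows", "body": {"dp": [[0,0,-0.001],[0,0,-0.001],[0,0,0],[0,0,0]], "rotation": [[0,0,0],[0,0,0],[0,0,0],[0,0,0]]}}

```text
clock: 24.63
eef_pos: [0.5865, 0.0007, 0.2323]
eef_rot: [0.516, -0.516, 0.484, -0.484]
ft_force: [0.4, -1.2, 3.0]
grip_width: 0.0325
```

>>> {"method": "play_rows", "body": {"dp": [[0,0,-0.001],[0,0,-0.001],[0,0,0],[0,0,0],[0,0,0],[0,0,0]], "rotation": [[0,0,0],[0,0,0],[0,0,0],[0,0,0],[0,0,0],[0,0,0]]}}

```text
clock: 25.13
eef_pos: [0.5866, 0.0007, 0.2303]
eef_rot: [0.516, -0.516, 0.484, -0.484]
ft_force: [-1.3, 0.1, 4.5]
grip_width: 0.0328
```

>>> {"method": "play_rows", "body": {"dp": [[0,0,0],[0,0,0],[0,0,0],[0,0,0],[0,0,0],[0,0,0],[0,0,0],[0,0,0]], "rotation": [[0,0,0],[0,0,0],[0,0,0],[0,0,0],[0,0,0],[0,0,0],[0,0,0],[0,0,0]]}}

```text
clock: 25.8
eef_pos: [0.5865, 0.0008, 0.2302]
eef_rot: [0.516, -0.516, 0.484, -0.484]
ft_force: [0.0, -1.2, 5.3]
grip_width: 0.0326
```

>>> {"method": "play_rows", "body": {"dp": [[0,0,0],[0,0,0],[0,0,0],[0,0,0],[0,0,0],[0,0,0],[0,0,0],[0,0,0]], "rotation": [[0,0,0],[0,0,0],[0,0,0],[0,0,0],[0,0,0],[0,0,0],[0,0,0],[0,0,0]]}}

```text
clock: 26.47
eef_pos: [0.5865, 0.0008, 0.2302]
eef_rot: [0.516, -0.516, 0.484, -0.484]
ft_force: [0.4, -0.1, 5.2]
grip_width: 0.0322
```

```bash
python3 -c "
from h import *
from station import cams
s=st();c=cams.camera('wrist');cv2.imwrite('pics/w24.png',cv2.resize(c['pixels'][130:350,180:390,::-1],None,fx=2.7,fy=2.7,interpolation=2))
c=cams.camera('side');cv2.imwrite('pics/s24.png',c['pixels'][:,:,::-1])
st()"
```

```text
t 26.47 p [0.5865 0.0008 0.2302] y [ 2.e-04  0.e+00 -1.e+00] z [9.98e-01 6.39e-02 2.00e-04] jaw yaw 3.67 F [ 0.35 -0.08  5.17] w 0.0322 q7 [-0.29  0.56  0.38  1.71 -0.26  0.92  0.26]
t 26.57 p [0.5865 0.0008 0.2302] y [ 3.e-04  0.e+00 -1.e+00] z [9.98e-01 6.39e-02 3.00e-04] jaw yaw 3.67 F [0.24 0.56 4.38] w 0.0324 q7 [-0.29  0.56  0.38  1.71 -0.26  0.92  0.26]
```

View pics/w24.png

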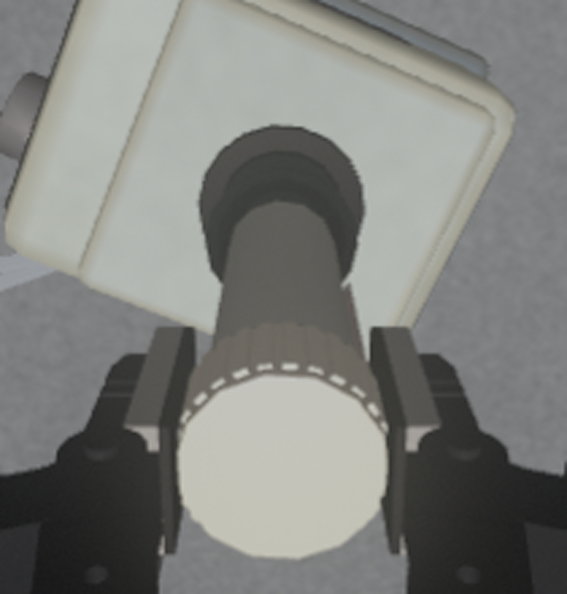

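View pics/s24.png

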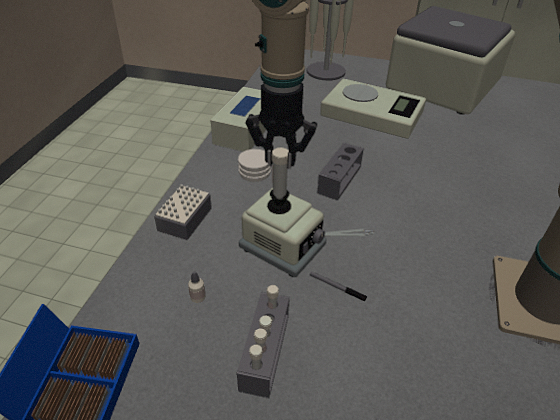

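The tube is upright and centred in the cup. The force is about 5 N, with the cup sunk about 4 mm, and everything else is where it was. Handing in.

```bash
python3 -c "
from station import r
print(r.hand_in())"
```

```text
the job is handed in; nothing more can be done
None
```

Both tubes are mixed and the job is handed in. The wide tube is still held on the mixer with the cup pressed down. It took about 26.6 s of the 67 s allowed.

- **Slim tube:** I pressed it upright on the ring with about 5 N (cup sunk about 4 mm) for about 2 s. I then lowered it into the middle hole of the rack. I felt the floor at about 2 N, at the same height at which I had gripped it on the stand's floor, and let go. After release it leans slightly within the hole's play. Its cap looks about level with the other tubes' caps.
- **Wide tube:** It is held upright and centred in the cup, sunk about 4 mm, with readings steady at 4.4 to 5.3 N over the last 1.5 s. That is above the 2 mm needed to run and short of the 6 mm stop.

The wide tube's body hides the ring once it is in the cup. Its centring there rests on the last clear view before lowering, where the predicted ring position matched to within a pixel. The final side view showed the other tubes and bench items where they started. No check failed.

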